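# Load the parts tumbler and hang its barrel

## Task

Open the barrel's safety cap (press it down firmly and turn it anticlockwise, seen from above) and stand it upright, wing up, on the bench, then put every rusty nut on the bench into the barrel. Refit the cap so that it is locked again, then carry the closed barrel by its cap to the tumbler stand and lower it gently until both axle pins are fully down in the two slots. Keep the barrel upright throughout and leave the mug, tin and spanner alone.

Things in the scene. Friction and masses are not known exactly. Their poses are not given: they have to be found in the camera images.
- barrel: Loose grey barrel, 0.45 kg empty: box 90 x 90 mm, 85 mm high to its deck, then a round neck 62 mm wide (72 mm over its bayonet ring) up to 109 mm. Steel pins 12 mm thick stick out along its +y and -y to 80 mm from the middle, 68 mm up; 22 mm collars reach 50 mm out. Stands in the tray, cap locked. Origin: centre of underside, z up; half a turn looks the same. Hangs upright by its pins.
- cap: Loose white cap, 90 g, 83 mm across, flat top 33 mm up, carrying an upright black wing bar 58 mm long (along cap x), 18 mm thick, up to 65 mm: grip that. Origin: centre of lower rim, z up; half a turn looks the same. LOCKED: wing along the barrel's x, origin 91.5 mm above the barrel's, a spring pushing it up (6 N). Locked it carries the barrel. Unpressed it cannot turn. To open and close: see wing.
- wing (a point): On the cap's axis, 50 mm above its origin. OPEN: press down 5 to 6.5 mm (free at 4 mm, 12 N; rim meets deck at 6.5 mm, 16 N), keep pressed, turn 60 deg anticlockwise seen from above to a stop, lift straight off. CLOSE: wing 60 deg anticlockwise of barrel's x (within 8 deg), lower over neck, press till rim meets deck, turn 60 deg clockwise, let it spring up 6 mm. At a wrong angle it stays 9 mm too high.
- mouth (a point): Centre of the barrel's open mouth (54 mm across), level with the neck's rim, 109 mm above the barrel's origin. Axes as the barrel's.
- inside (a point): Point on the barrel's axis 38 mm above its underside, the middle of the inner space (82 x 82 mm, floor 4 mm thick). A nut lying in the barrel is within 56 mm of it.
- pin_left (a point): Centre of the barrel's +y pin where it rests in a slot: 63 mm to +y and 68 mm up from the barrel's origin.
- pin_right (a point): The same on the -y pin.
- tray: Fixed wooden loading tray: square well 93 x 93 mm inside, floor 6 mm above the bench, walls 6 mm thick up to 25 mm. The barrel stands in it and cannot turn (1.5 mm play a side); their x and y axes agree. Origin: centre of its underside.
- stand: Fixed grey tumbler stand: base plate 110 x 170 x 12 mm; two posts 63 mm to +y and -y, 16 mm thick along y (inner faces 55 mm out), each with an open-topped slot 16 mm wide along x, bottom at 89 mm, straight to 114 mm, flared to 38 mm wide at 127 mm. Motor box 58 mm high at +x, 62 to 118 mm out. Origin: centre of underside. Either pin fits either slot; the hung barrel's underside is at 27 mm.
- slot_left (a point): Where a pin's centre lies when bottomed in the +y slot: 63 mm to +y and 95 mm up from the stand's origin. Axes as the stand's.
- slot_right (a point): The same for the -y slot.
- nut1: Rusty loose hexagon nut, 24 mm across flats, 28 mm across corners, 13 mm thick, 35 g. Lies flat on the bench at the start. Origin: centre of its underside, z up. Its corners lie at 0, 60, 120 .. degrees from its x axis, so its flats face 30, 90, 150 .. degrees. May be absent (then None). To be put in the barrel.
- nut2: Rusty loose hexagon nut, 24 mm across flats, 28 mm across corners, 13 mm thick, 35 g. Lies flat on the bench at the start. Origin: centre of its underside, z up. Its corners lie at 0, 60, 120 .. degrees from its x axis, so its flats face 30, 90, 150 .. degrees. May be absent (then None). To be put in the barrel.
- nut3: Rusty loose hexagon nut, 24 mm across flats, 28 mm across corners, 13 mm thick, 35 g. Lies flat on the bench at the start. Origin: centre of its underside, z up. Its corners lie at 0, 60, 120 .. degrees from its x axis, so its flats face 30, 90, 150 .. degrees. May be absent (then None). To be put in the barrel.
- nut4: Rusty loose square nut, 26 x 26 mm, 13 mm thick, 45 g. Lies flat on the bench at the start. Origin: centre of its underside, z up. Its sides face along its x and y. May be absent (then None). To be put in the barrel.
- nut5: Rusty loose square nut, 26 x 26 mm, 13 mm thick, 45 g. Lies flat on the bench at the start. Origin: centre of its underside, z up. Its sides face along its x and y. May be absent (then None). To be put in the barrel.
- mug: Blue mug, 80 mm across, 90 mm high, on the bench; leave it alone. Origin: centre of its underside.
- tin: Tin can, 76 mm across, 100 mm high, on the bench; leave it alone. Origin: centre of its underside.
- spanner: Steel spanner, 180 mm long, lying on the bench; leave it alone. Origin: centre of its underside.
Things that resemble listed ones, but are neither listed nor needed, are in the scene too. What is shaped like the cap but green is not meant.

How it is judged:
By the outcome, as a careful person would: the job done as asked, in the order asked, and still so for the second after the job is handed in, with the robot touching nothing.
Of nut1, nut2, nut3, nut4, nut5 only 3 to 5 are there at a start; the rules pass over those that are not, and their reading is None.
At some moment in a run one of nut1, nut2, nut3, nut4, nut5 may be knocked a few centimetres aside while the robot is not near it.
It also fails if it takes over 210 s, if anything falls off the work surface, if the arm or the gripper's body presses on something with over 40 N, if the wrist force passes 120 N, or if a joint passes its speed limit or range.

## Robot

A 6-joint arm with a two-finger parallel gripper is mounted at the origin on the work surface. World frame = base frame: x ahead of the robot, y to its left, z up, the work surface at z = 0. Lengths are in m, angles in rad, forces in N, time in s.
With the tool pointing down it reaches from about 0.35 to 0.85 m from the base axis. Payload 8.1 kg.
Tool frame: the origin (TCP) lies on the centre line of the jaws, within the pads' length; the fingertips stand robot.finger_overhang ahead of it and the grasp point (between the pads) lies 5 mm behind it (robot.finger_overhang is the distance from the TCP to the fingertips, in m); z points along the fingers, y is the direction in which the jaws open and shut (so a half turn about z gives the same grasp; the last joint's range is limited). The gripper opens to 93 mm and grips with 3 to 60 N. Pads are 15 mm wide; open, the fingers measure 128 mm over their backs; the gripper's body (75 mm by 188 mm) begins 65 mm behind the grasp point.
Start: joints at [-1.424, 0.13, 1.488, -0, 1.523, -0.085], TCP at [0.138, -0.584, 0.233] pointing down, gripper open.
Joint ranges: [-2.96, 2.96], [-0.89, 2.26], [0.02, 2.5], [-1.34, 4.48], [0, 2.73], [-2.66, 2.66]. Speed limits (rad/s): [2.39, 2.39, 2.79, 3.14, 3.14, 3.14].

## Interface

Orientations are given as a rotation vector (axis times angle).
In Python, from plant import robot gives the robot as it stands. The module is installed in compiled form; this text tells all that it offers.
- The arm moves only by the tool carry_out, never from a script. Its argument "commands" is a list that holds one entry, the list of rows, each a list of 4 numbers: the shift along the tool's x, y, z in cm, then the turn about the tool's z in degrees. In form: [[[tx, ty, tz, roll], ...]]. A call has 1 to 20 rows; each row shifts and turns the commanded pose from where the row before left it, along the tool's axes as they then stand; what a row does not reach is not made up. A row lasts 1/12 s, in which the tool goes at most 41.7 mm and 7.16 degrees, less where a joint would pass 70% of its speed; a pose out of reach is approached as far as the arm can. A call is refused whole if a number of a shift passes 4.17 or a number of a turn 7.16, either way. A call with a gripper value outside its range is refused whole. "claw" is the finger opening in cm, from 0 to 9.3, set as the call begins (left out, the last holds). The fingers move at their own pace and stop on an object; "grip_force" is the grip in N (left out, the last holds). Time passes only in rows, so rows that do not move let the fingers close. It gives the time, the measured TCP pose, the force and the opening at its end, in the units of the state.
- robot.read_state(): the state, without advancing time (a new reading comes with each control period).
- robot.read_camera(name): name is "scene" or "top" or "wrist"; returns the picture (420x560x3 uint8, red, green, blue); there is no depth.
- robot.camera_params(name): a dict with "mtx" (3x3 intrinsics, pixels), "R" (3x3) and "t" (3): a world point X has camera coordinates R X + t. Camera axes: x right, y down, z forward; pixel columns grow to the right and rows downward; lengths in m; the calibration is good to about 2 mm. A picture is of the moment at which its call begins: read the wrist's pose just before it. camera_params takes no time and is no camera call; for the wrist camera it gives the pose at the moment of the call.
- robot.close_job(): hands the job in, once; it reports no verdict.
The state is a dict: "t": time; "q": joint angles; "dq": joint speeds; "joint_torque": joint torques, N m; "tool_pos": TCP position; "orientation": TCP orientation; "force": force on the tool from outside, world axes, zero at the start; "wrist_torque": the same for the moment, N m; "opening": finger opening in m.
Only numpy, scipy, OpenCV 4.12 (cv2) and the standard library are available. Lean on these libraries where they do the work, as an engineer would, in place of code of your own. Each camera call takes 0.05 s, during which the arm holds its last target.

## Working session

There is one attempt and no reset: what is moved stays moved. The work goes in short steps, Python scripts to look and compute and a tool call to move; the robot and the scene stay as the last step left them, time stands still between calls to the robot, and variables do not carry over. Pictures are saved under pics/ and viewed, and the job is handed in when it is done.

Besides the shell and the picture viewer there is one more tool, called after ">>>" by a JSON object that holds its "name" and its "arguments", one argument or row to a line. carry_out: Moves the arm, as the interface text tells. Its arguments: {"type":"object","properties":{"commands":{"type":"array","items":{"type":"array","items":{"type":"array","items":{"type":"number"}}}},"claw":{"type":"number"},"grip_force":{"type":"number"}},"required":["commands"]}

```bash
mkdir -p pics; ls
python3 - <<'E'
from plant import robot
import cv2
s=robot.read_state()
for k,v in s.items(): print(k,v)
print(robot.finger_overhang)
for n in ("scene","top","wrist"):
    p=robot.camera_params(n); print(n,p)
    im=robot.read_camera(n); cv2.imwrite(f"pics/{n}0.png",cv2.cvtColor(im,cv2.COLOR_RGB2BGR))
E
```

```text
pics
t 0.0
q [-1.42437596e+00  1.31158956e-01  1.48925029e+00 -3.73522942e-05
  1.52302143e+00 -8.53861476e-02]
dq [ 0.00079765 -0.00094994 -0.00064629  0.00083107 -0.00072098  0.00075411]
joint_torque [-8.54212904e-04 -5.59833956e+01 -4.91767001e+01  7.68398121e-02
  3.50223714e-02 -1.28027923e-04]
tool_pos [ 0.13777881 -0.58340925  0.23160468]
orientation [-3.11869082e+00 -3.63096631e-01  1.46584606e-04]
force [ 0.9228505   0.6710381  -0.05422562]
wrist_torque [ 0.02385965  0.00771846 -0.02945474]
opening 0.09271973208877075
0.014
scene {'mtx': array([[404.39398708,   0.        , 278.65338354],
       [  0.        , 404.39398708, 208.55052798],
       [  0.        ,   0.        ,   1.        ]]), 'R': array([[ 0.52691987,  0.84991376,  0.00143539],
       [ 0.59262952, -0.36620009, -0.71741741],
       [-0.60921729,  0.37887214, -0.69664209]]), 't': array([-0.32652999, -0.27698289,  1.50556191])}
top {'mtx': array([[416.07756291,   0.        , 276.25560544],
       [  0.        , 416.07756291, 203.63475304],
       [  0.        ,   0.        ,   1.        ]]), 'R': array([[-0.00312994, -0.99952047,  0.03080652],
       [-0.99815578,  0.00125508, -0.06069156],
       [ 0.06062379, -0.03093967, -0.99768106]]), 't': array([-0.02741959,  0.62917987,  1.02113365])}
wrist {'mtx': array([[359.21237098,   0.        , 281.88237072],
       [  0.        , 359.21237098, 210.03990518],
       [  0.        ,   0.        ,   1.        ]]), 'R': array([[ 0.22937449, -0.9733364 , -0.00189439],
       [-0.93657637, -0.2212407 ,  0.27180369],
       [-0.26497555, -0.06057059, -0.96235085]]), 't': array([-0.59718066, -0.03158759,  0.39141977])}
```

View pics/scene0.png

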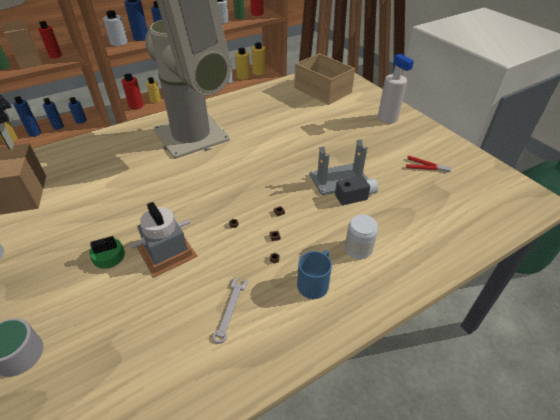

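View pics/top0.png

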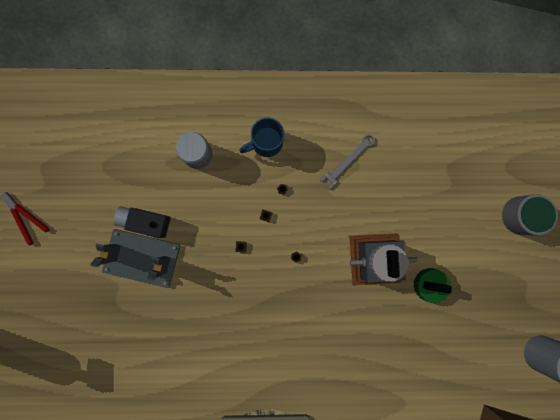

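View pics/wrist0.png

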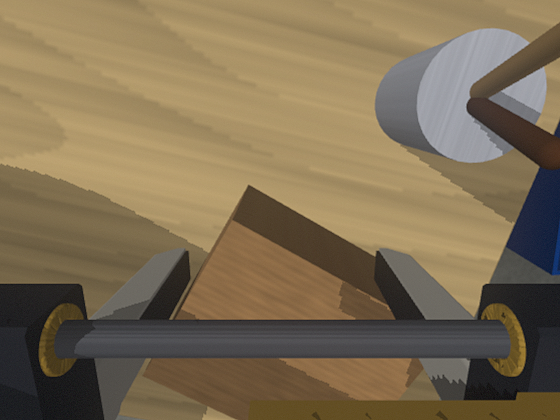

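```bash
cat > h.py <<'E'
import numpy as np, cv2
from plant import robot
def shot(n,name):
    P=robot.camera_params(n); im=robot.read_camera(n)
    im=cv2.cvtColor(im,cv2.COLOR_RGB2BGR); cv2.imwrite(f"pics/{name}.png",im); return im,P
def crop(im,x0,y0,x1,y1,k,name):
    c=cv2.resize(im[y0:y1,x0:x1],None,fx=k,fy=k,interpolation=cv2.INTER_CUBIC)
    cv2.imwrite(f"pics/{name}.png",c)
def px2w(P,u,v,z):
    d=np.linalg.inv(P["mtx"])@np.array([u,v,1.]); d=P["R"].T@d; c=-P["R"].T@P["t"]
    s=(z-c[2])/d[2]; return c+s*d
def w2px(P,X):
    c=P["mtx"]@(P["R"]@np.asarray(X,float)+P["t"]); return c[:2]/c[2]
E
python3 - <<'E'
from h import *
im=cv2.imread("pics/top0.png")
crop(im,220,170,320,270,6,"t_nuts"); crop(im,340,220,460,310,6,"t_bar"); crop(im,85,195,195,295,6,"t_stand")
im=cv2.imread("pics/scene0.png")
crop(im,80,190,300,290,3.5,"s_bar")
E
```

```text
(no output)
```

View pics/t_nuts.png

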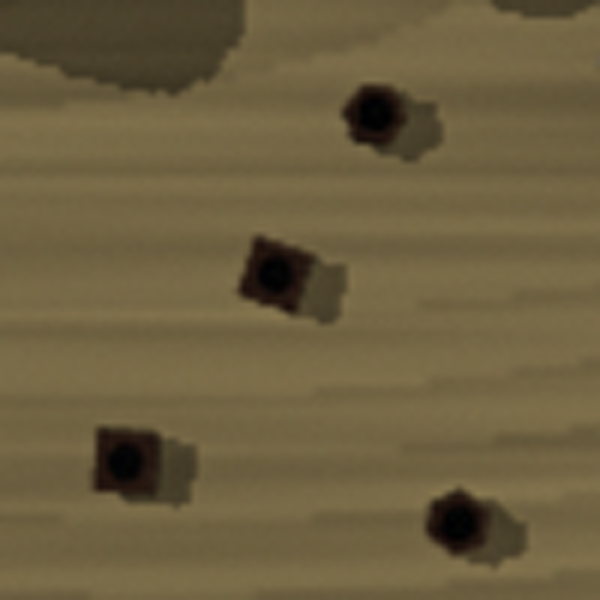

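View pics/t_bar.png

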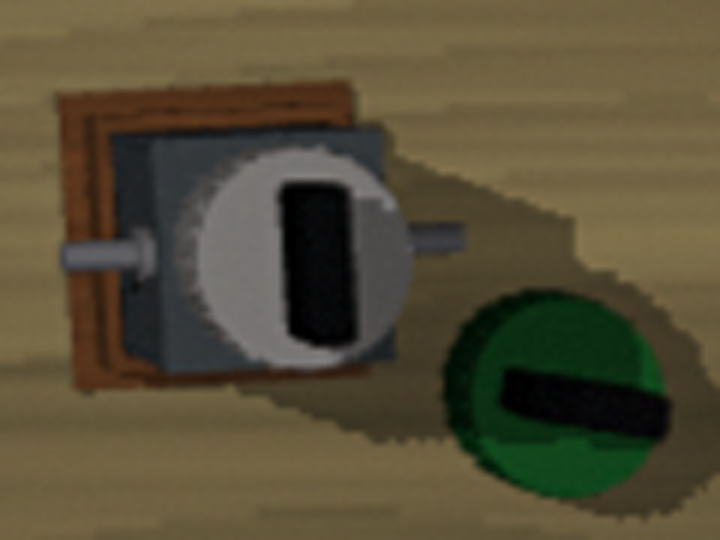

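View pics/t_stand.png

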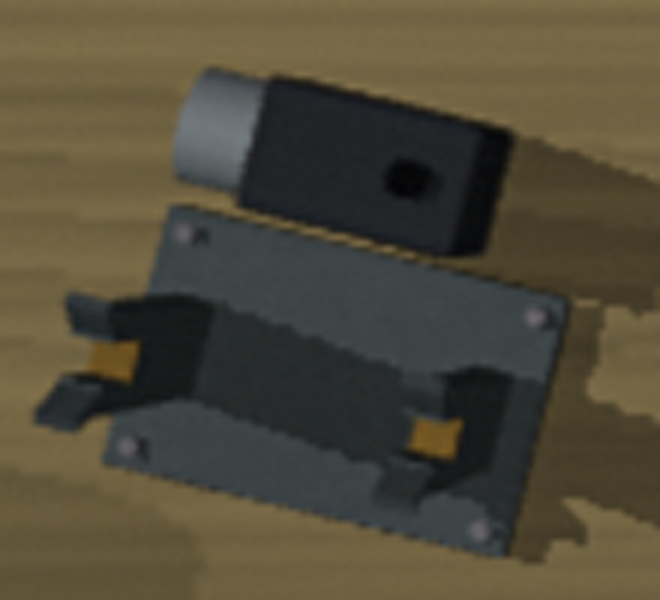

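View pics/s_bar.png

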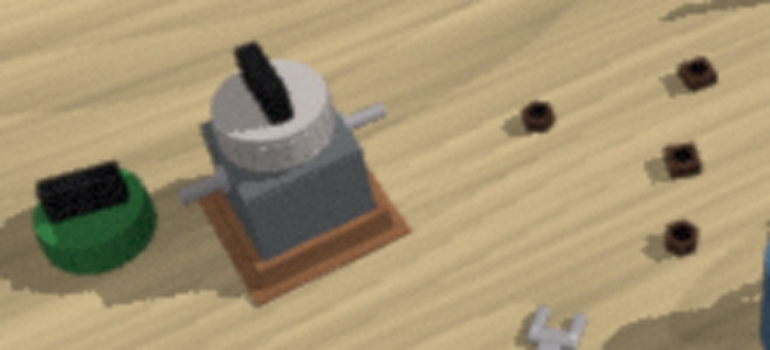

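Run:
```python
from h import *
np.set_printoptions(precision=4,suppress=True)
P=robot.camera_params("top")
c=lambda x,y,ox,oy:(ox+(x+.5)/6-.5,oy+(y+.5)/6-.5)
def w(lbl,x,y,o,z): print(lbl,px2w(P,*c(x,y,*o),z))
B=(340,220);S=(85,195);N=(220,170)
w("wing fr",350,185,B,.1625);w("wing nr",357,345,B,.1625)
w("tray TR",350,82,B,.025);w("tray BR",372,375,B,.025);w("tray TL0",60,93,B,.0);w("tray BL0",78,388,B,.0)
w("pinL tip",63,255,B,.074);w("pinR tip",465,237,B,.074)
w("capC",307,258,B,.1305)
for l,x,y in(("TL",172,207),("TR",568,298),("BR",510,553),("BL",105,462)): w("st "+l,x,y,S,.012)
w("slotL",113,360,S,.089);w("slotR",437,437,S,.089)
for l,x,y in(("hexA",374,114),("sqB",276,272),("sqC",126,462),("hexD",458,522)): w(l,x,y,N,.013)
for n in("wrist",):
  Q=robot.camera_params(n); print("wcam",-Q["R"].T@Q["t"])
```

```text
wing fr [ 0.5188 -0.2871  0.1625]
wing nr [ 0.4617 -0.2885  0.1625]
tray TR [ 0.5542 -0.3327  0.025 ]
tray BR [ 0.4333 -0.3393  0.025 ]
tray TL0 [ 0.5497 -0.2163  0.    ]
tray BL0 [ 0.4255 -0.2222  0.    ]
pinL tip [ 0.4872 -0.2012  0.074 ]
pinR tip [ 0.4934 -0.3614  0.074 ]
capC [ 0.4901 -0.2808  0.1305]
st TL [0.5669 0.3756 0.012 ]
st TR [0.5287 0.2126 0.012 ]
st BR [0.4243 0.2352 0.012 ]
st BL [0.4624 0.4007 0.012 ]
slotL [0.5086 0.3693 0.089 ]
slotR [0.4788 0.2463 0.089 ]
hexA [ 0.6675 -0.0434  0.013 ]
sqB [ 0.6012 -0.0021  0.013 ]
sqC [0.5223 0.0604 0.013 ]
hexD [ 0.4968 -0.0778  0.013 ]
wcam [ 0.2111 -0.5646  0.3843]
```

>>> {"name": "carry_out", "arguments": {
  "commands": [
    [[0,0,-4,5.35],[0,0,-4,5.35],[3.05,-2.4,0,0],[3.05,-2.4,0,0],[3.05,-2.4,0,0],[3.05,-2.4,0,0],[3.05,-2.4,0,0],[3.05,-2.4,0,0],[3.05,-2.4,0,0],[3.05,-2.4,0,0],[3.05,-2.4,0,0],[3.05,-2.4,0,0],[3.05,-2.4,0,0],[3.05,-2.4,0,0],[0,0,0,0],[0,0,0,0],[0,0,0,0]]
  ]
}}

```text
t: 1.57
tool_pos: [0.4903, -0.2797, 0.3122]
orientation: [-3.141, -0.072, 0.002]
force: [-0.5, -0.4, -0.7]
opening: 0.0931
```

```bash
cat >> h.py <<'E'
def yaw(s=None):
    s=s or robot.read_state(); R=cv2.Rodrigues(np.array(s["orientation"]))[0]
    return np.degrees(np.arctan2(R[1,0],R[0,0])),R
def st():
    s=robot.read_state(); y,R=yaw(s)
    print("t %.2f"%s["t"],"pos",np.round(np.array(s["tool_pos"])*1000,1),"yaw %.2f"%y,"tilt %.2f"%np.degrees(np.arccos(-R[2,2])),"F",np.round(s["force"],1),"open %.1f"%(s["opening"]*1000),"q6 %.2f q1 %.2f"%(s["q"][5],s["q"][0]))
    return s
def go(X,yw):
    """tool-frame cm deltas to reach X (m) at yaw yw (deg): roll first, then shift"""
    s=robot.read_state(); y,R=yaw(s); d=np.array(X)-s["tool_pos"]; a=np.radians(yw)
    r=(y-yw+180)%360-180
    print("roll %.2f  tx %.2f ty %.2f tz %.2f"%(r,100*(d[0]*np.cos(a)+d[1]*np.sin(a)),100*(d[0]*np.sin(a)-d[1]*np.cos(a)),-100*d[2]))
E
python3 - <<'E'
from h import *
st(); im,P=shot("wrist","w1"); np.savez("pics/w1.npz",**P)
E
```

```text
t 1.57 pos [ 490.3 -279.7  312.2] yaw 2.63 tilt 0.05 F [-0.5 -0.4 -0.7] open 93.1 q6 0.92 q1 -0.61
```

View pics/w1.png

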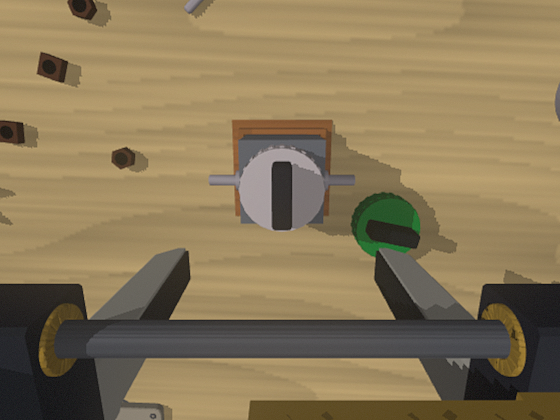

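Run:
```python
from h import *
im=cv2.imread("pics/w1.png"); crop(im,200,110,360,240,5,"w1b")
P=np.load("pics/w1.npz")
```

```text
(no output)
```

View pics/w1b.png

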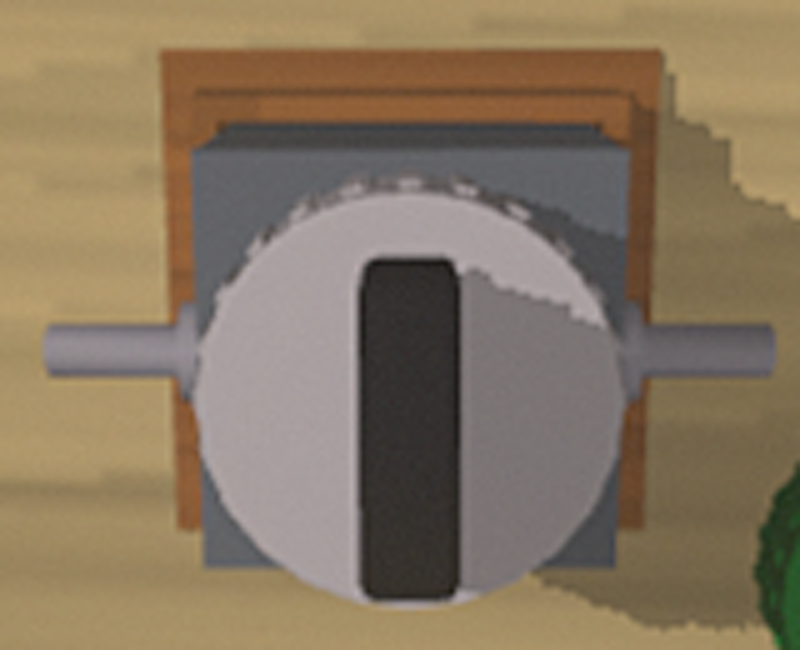

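Run:
```python
from h import *
np.set_printoptions(precision=4,suppress=True)
P=np.load("pics/w1.npz")
c=lambda x,y:(200+(x+.5)/5-.5,110+(y+.5)/5-.5)
for l,x,y,z in(("pinL",45,350,.074),("pinR",775,350,.074),("trayTL",162,50,.025),("trayTR",662,49,.025),("wing nl",360,600,.1625),("wing nr",460,600,.1625),("capL",197,400,.1305),("capR",622,400,.1305),("capBot",410,608,.1305)): print(l,px2w(P,*c(x,y),z))
C=px2w(P,*c(410,350),.074)
print("model wing:")
for yaw_ in (2.63,):
  a=np.radians(yaw_);ex=np.array([np.cos(a),np.sin(a),0])
  for d in(-.029,.029):
    for z in (.1305,.1625):
      u=w2px(P,np.array([.4901,-.281,z])+ex*d); print(d,z,(u-[200,110])*5)
```

```text
pinL [ 0.4862 -0.197   0.074 ]
pinR [ 0.4935 -0.358   0.074 ]
trayTL [ 0.5499 -0.2158  0.025 ]
trayTR [ 0.5555 -0.3343  0.025 ]
wing nl [ 0.4616 -0.2699  0.1625]
wing nr [ 0.4624 -0.2877  0.1625]
capL [ 0.4893 -0.237   0.1305]
capR [ 0.493  -0.3178  0.1305]
capBot [ 0.4494 -0.2794  0.1305]
model wing:
-0.029 0.1305 [425.9509 549.5825]
-0.029 0.1625 [427.516  603.4842]
0.029 0.1305 [426.6189 252.0203]
0.029 0.1625 [428.3335 278.5397]
```

>>> {"name": "carry_out", "arguments": {
  "commands": [
    [[0,0,4,0],[0,0,4,0],[0,0,4,0],[0,0,3,0],[0,0,1.5,0],[0,0,0,0],[0,0,0,0]]
  ],
  "claw": 9.3
}}

```text
t: 2.2
tool_pos: [0.4892, -0.2805, 0.1472]
orientation: [-3.14, -0.067, 0.003]
force: [0.7, -0.3, 0.7]
opening: 0.0928
```

>>> {"name": "carry_out", "arguments": {
  "commands": [
    [[0,0,0,0],[0,0,0,0],[0,0,0,0],[0,0,0,0],[0,0,0,0],[0,0,0,0],[0,0,0,0],[0,0,0,0]]
  ],
  "claw": 1.0,
  "grip_force": 50
}}

```text
t: 2.87
tool_pos: [0.4905, -0.2797, 0.1477]
orientation: [-3.141, -0.071, 0.0]
force: [0.7, 1.0, 0.1]
opening: 0.0442
```

Run:
```python
from h import *
st(); im,P=shot("wrist","w2");shot("scene","s2")
```

```text
t 2.87 pos [ 490.5 -279.7  147.7] yaw 2.59 tilt 0.00 F [0.7 1.  0.1] open 44.2 q6 0.92 q1 -0.61
```

View pics/w2.png

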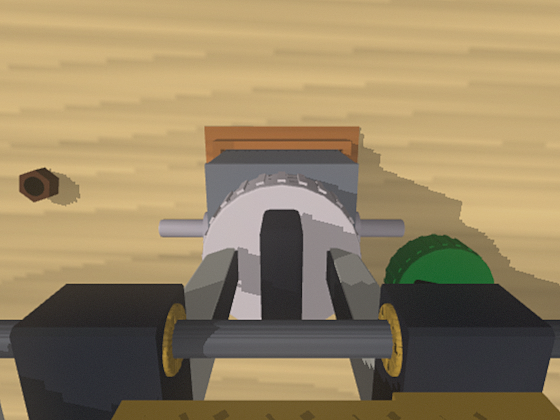

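Fingers straddle the wing (columns 260–302), still closing (about 75 mm/s). Let them finish.

>>> {"name": "carry_out", "arguments": {
  "commands": [
    [[0,0,0,0],[0,0,0,0],[0,0,0,0],[0,0,0,0],[0,0,0,0],[0,0,0,0]]
  ]
}}

```text
t: 3.47
tool_pos: [0.4905, -0.2795, 0.1475]
orientation: [-3.14, -0.071, 0.0]
force: [-0.5, 2.4, 0.3]
opening: 0.0174
```

Run:
```python
from h import *
st()
```

```text
t 3.47 pos [ 490.5 -279.5  147.5] yaw 2.59 tilt 0.02 F [-0.5  2.4  0.3] open 17.4 q6 0.92 q1 -0.61
```

>>> {"name": "carry_out", "arguments": {
  "commands": [
    [[0,0,0.2,0],[0,0,0.2,0],[0,0,0.15,0],[0,0,0,0],[0,0,0,0],[0,0,0,0]]
  ]
}}

```text
t: 3.97
tool_pos: [0.4907, -0.2797, 0.1435]
orientation: [3.141, 0.071, 0.001]
force: [-4.2, 4.4, 10.9]
opening: 0.0178
```

Run:
```python
from h import *
st()
```

```text
t 3.97 pos [ 490.7 -279.7  143.5] yaw 2.59 tilt 0.03 F [-4.2  4.4 10.9] open 17.8 q6 0.92 q1 -0.61
```

>>> {"name": "carry_out", "arguments": {
  "commands": [
    [[0,0,0.15,0],[0,0,0.1,0],[0,0,0,0],[0,0,0,0],[0,0,0,0]]
  ]
}}

```text
t: 4.38
tool_pos: [0.4907, -0.2797, 0.1415]
orientation: [3.141, 0.071, 0.001]
force: [-6.1, 5.3, 13.4]
opening: 0.0176
```

Run:
```python
from h import *
st()
```

```text
t 4.38 pos [ 490.7 -279.7  141.5] yaw 2.59 tilt 0.04 F [-6.1  5.3 13.4] open 17.6 q6 0.92 q1 -0.61
```

>>> {"name": "carry_out", "arguments": {
  "commands": [
    [[0,0,0,-5],[0,0,0,-5],[0,0,0,-5],[0,0,0,-5],[0,0,0,-5],[0,0,0,-5],[0,0,0,-5],[0,0,0,-5],[0,0,0,-5],[0,0,0,-5],[0,0,0,-5],[0,0,0,-5],[0,0,0,0],[0,0,0,0],[0,0,0,0]]
  ]
}}

```text
t: 5.63
tool_pos: [0.4919, -0.2803, 0.1421]
orientation: [2.682, 1.631, 0.003]
force: [-0.8, 3.5, 13.6]
opening: 0.0175
```

Run:
```python
from h import *
s=st();print(s["wrist_torque"]); im,P=shot("wrist","w3");shot("scene","s3")
```

```text
t 5.63 pos [ 491.9 -280.3  142.1] yaw 62.60 tilt 0.21 F [-0.8  3.5 13.6] open 17.5 q6 -0.13 q1 -0.61
[0.76323898 0.38487776 0.05664201]
```

View pics/w3.png

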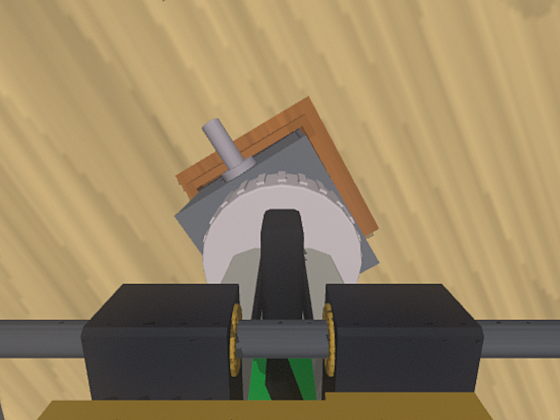

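>>> {"name": "carry_out", "arguments": {
  "commands": [
    [[0,0,-0.4,0],[0,0,-0.4,0],[0,0,-0.4,0],[0,0,-0.5,0],[0,0,-0.5,0],[0,0,-0.5,0],[0,0,-0.5,0],[0,0,0,0],[0,0,0,0]]
  ]
}}

```text
t: 6.48
tool_pos: [0.4907, -0.28, 0.172]
orientation: [2.684, 1.631, 0.0]
force: [-0.3, -0.2, -0.4]
opening: 0.0178
```

Run:
```python
from h import *
s=st();shot("scene","s4")
im=cv2.imread("pics/s4.png");crop(im,80,150,280,290,4,"s4c")
```

```text
t 6.48 pos [ 490.7 -280.   172. ] yaw 62.57 tilt 0.04 F [-0.3 -0.2 -0.4] open 17.8 q6 -0.13 q1 -0.61
```

View pics/s4c.png

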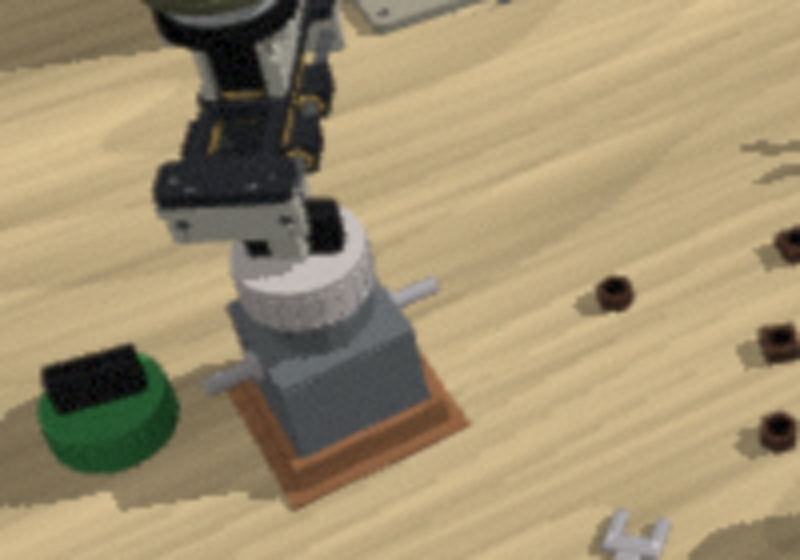

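>>> {"name": "carry_out", "arguments": {
  "commands": [
    [[0,0,-1.5,0],[0,0,-1.5,0],[1.34,-2.49,0,0],[1.34,-2.49,0,0],[1.34,-2.49,0,0],[1.34,-2.49,0,0],[1.34,-2.49,0,0],[1.34,-2.49,0,0],[0,0,3,0],[0,0,3,0],[0,0,3,0],[0,0,2.5,0],[0,0,2,0],[0,0,1,0],[0,0,0,0],[0,0,0,0],[0,0,0,0]]
  ]
}}

```text
t: 7.95
tool_pos: [0.3959, -0.1401, 0.058]
orientation: [2.683, 1.631, 0.002]
force: [-0.7, -0.5, 0.3]
opening: 0.0177
```

Run:
```python
from h import *
s=st();shot("scene","s5");shot("wrist","w5")
```

```text
t 7.95 pos [ 395.9 -140.1   58. ] yaw 62.58 tilt 0.11 F [-0.7 -0.5  0.3] open 17.7 q6 0.02 q1 -0.46
```

View pics/s5.png

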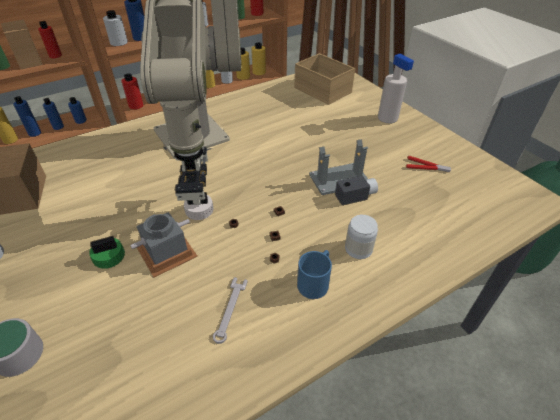

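View pics/w5.png

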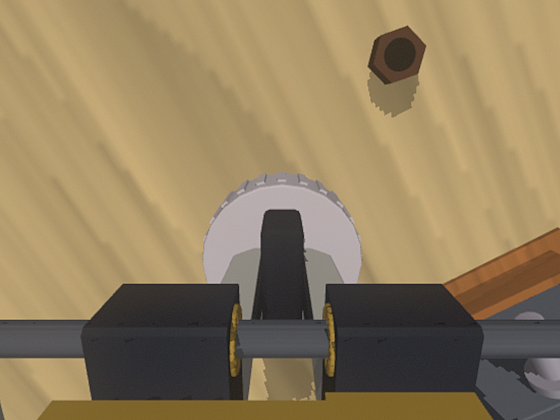

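The barrel is open and the cap hangs just over the bench; lower it the last ~8 mm.

>>> {"name": "carry_out", "arguments": {
  "commands": [
    [[0,0,0.3,0],[0,0,0.2,0],[0,0,0.2,0],[0,0,0.1,0],[0,0,0.1,0],[0,0,0,0],[0,0,0,0],[0,0,0,0]]
  ]
}}

```text
t: 8.72
tool_pos: [0.3953, -0.1398, 0.0499]
orientation: [2.684, 1.632, -0.0]
force: [-12.6, 5.5, 27.1]
opening: 0.0177
```

Run:
```python
from h import *
s=st()
```

```text
t 8.72 pos [ 395.3 -139.8   49.9] yaw 62.59 tilt 0.01 F [-12.6   5.5  27.1] open 17.7 q6 0.02 q1 -0.46
```

>>> {"name": "carry_out", "arguments": {
  "commands": [
    [[0,0,-0.1,0],[0,0,0,0],[0,0,0,0]]
  ]
}}

```text
t: 8.97
tool_pos: [0.3953, -0.1397, 0.0499]
orientation: [2.684, 1.632, 0.0]
force: [-5.9, 2.1, 13.9]
opening: 0.0179
```

>>> {"name": "carry_out", "arguments": {
  "commands": [
    [[0,0,0,0],[0,0,0,0],[0,0,0,0],[0,0,0,0],[0,0,0,0],[0,0,0,0],[0,0,-1,0],[0,0,-2,0],[0,0,-4,0],[0,0,-4,0],[0,0,-4,0],[0,0,-4,0],[0,0,0,0],[0,0,0,0]]
  ],
  "claw": 5
}}

```text
t: 10.13
tool_pos: [0.3966, -0.1404, 0.2426]
orientation: [2.68, 1.629, 0.006]
force: [0.4, -0.3, -0.4]
opening: 0.0501
```

Run:
```python
from h import *
s=st();im,P=shot("wrist","w6");np.savez("pics/w6.npz",**P);im,P=shot("top","t6");crop(im,220,170,420,320,4,"t6c")
```

```text
t 10.13 pos [ 396.6 -140.4  242.6] yaw 62.58 tilt 0.39 F [ 0.4 -0.3 -0.4] open 50.1 q6 0.02 q1 -0.46
```

View pics/w6.png

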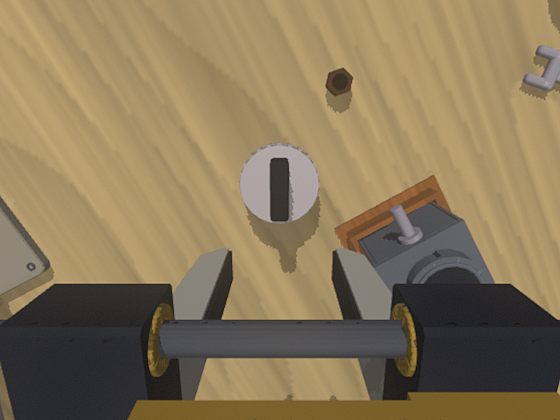

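View pics/t6c.png

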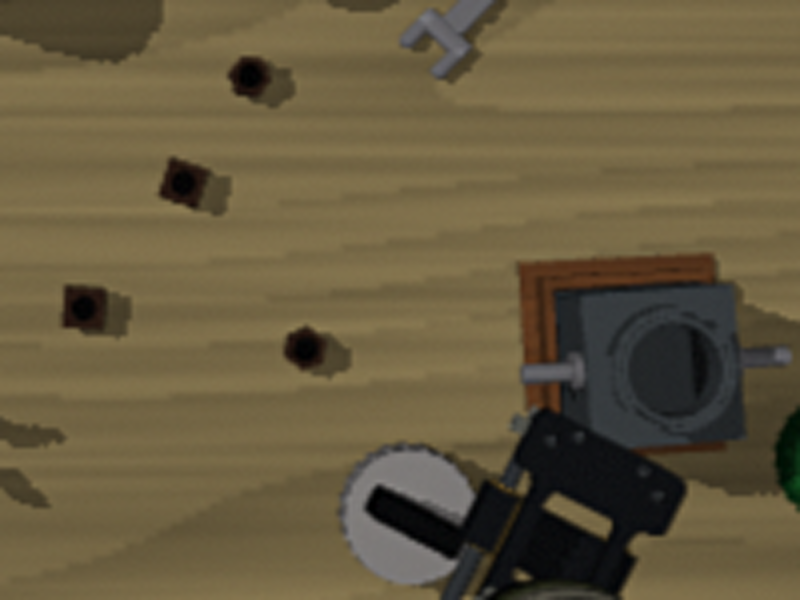

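>>> {"name": "carry_out", "arguments": {
  "commands": [
    [[0,0,-0.65,6.95],[0,0,-0.65,6.95],[0,0,-0.65,6.95],[0,0,-0.65,6.95],[0,0,-0.65,6.95],[0,0,-0.65,6.95],[0,0,-0.65,6.95],[0,0,-0.65,6.95],[0,0,-0.65,6.95],[2.6,-3.2,0,0],[2.6,-3.2,0,0],[2.6,-3.2,0,0],[2.6,-3.2,0,0],[0,0,0,0],[0,0,0,0],[0,0,0,0]]
  ],
  "claw": 4.6,
  "grip_force": 20
}}

```text
t: 11.57
tool_pos: [0.4979, -0.0115, 0.2953]
orientation: [-3.142, -0.002, 0.006]
force: [0.4, -0.8, -0.0]
opening: 0.0461
```

Run:
```python
from h import *
s=st();im,P=shot("wrist","w7");np.savez("pics/w7.npz",**P)
```

```text
t 11.57 pos [497.9 -11.5 295.3] yaw 0.09 tilt 0.22 F [ 0.4 -0.8 -0. ] open 46.1 q6 1.44 q1 -0.13
```

View pics/w7.png

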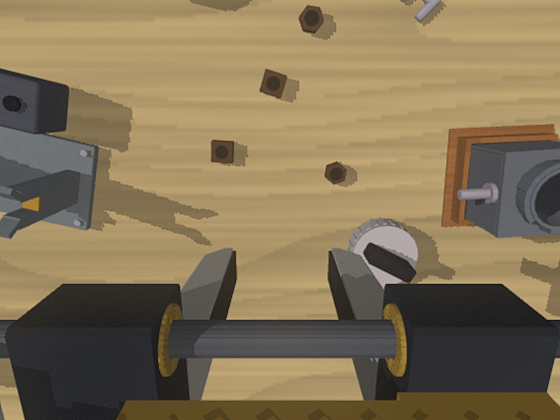

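Run:
```python
from h import *
im=cv2.imread("pics/w7.png")
rows=[]
cs=[(312,18),(273,83),(223,152),(336,173)]
out=[]
im2=cv2.copyMakeBorder(im,10,0,0,0,cv2.BORDER_CONSTANT)
for i,(x,y) in enumerate(cs):
    c=im2[y+10-22:y+10+23,x-22:x+23]
    if c.shape[0]<45: c=cv2.copyMakeBorder(c,45-c.shape[0],0,0,0,cv2.BORDER_CONSTANT)
    out.append(cv2.resize(c,(360,270+90),interpolation=cv2.INTER_CUBIC))
g=np.vstack([np.hstack(out[:2]),np.hstack(out[2:])]); g=cv2.resize(g,(600,600)); cv2.imwrite("pics/w7n.png",g); print(g.shape)
```

```text
(600, 600, 3)
```

View pics/w7n.png

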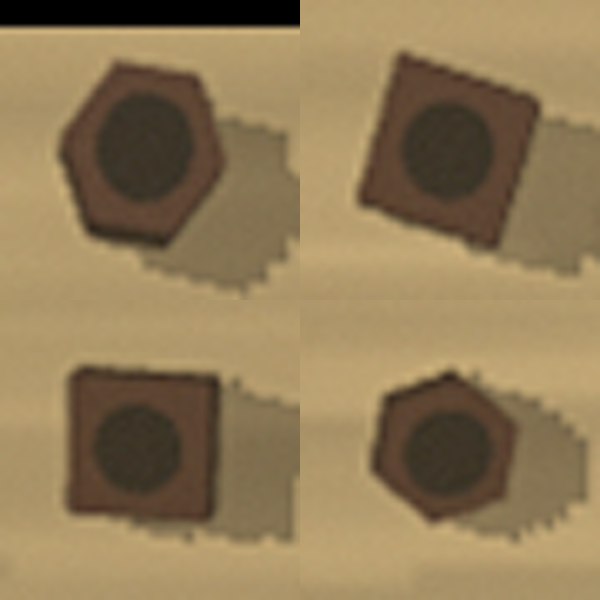

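Run:
```python
from h import *
np.set_printoptions(precision=4,suppress=True)
P=np.load("pics/w7.npz");T=robot.camera_params("top")
for l,u,v in(("hexA",311.3,17.6),("sqB",272.7,83),("sqC",221.05,151.7),("hexD",335.7,173.4)): print(l,px2w(P,u,v,.013))
im=cv2.imread("pics/t6.png");
print("mug",px2w(T,267,137,.09),"tin",px2w(T,193,149,.1),"spanner",px2w(T,325,183,.01))
crop(im,160,100,360,250,4,"t6m")
```

```text
hexA [ 0.6676 -0.0415  0.013 ]
sqB [0.6002 0.001  0.013 ]
sqC [0.5221 0.0636 0.013 ]
hexD [ 0.4959 -0.0754  0.013 ]
mug [ 0.7819 -0.0053  0.09  ] tin [0.751  0.1658 0.1   ] spanner [ 0.6821 -0.1532  0.01  ]
```

View pics/t6m.png

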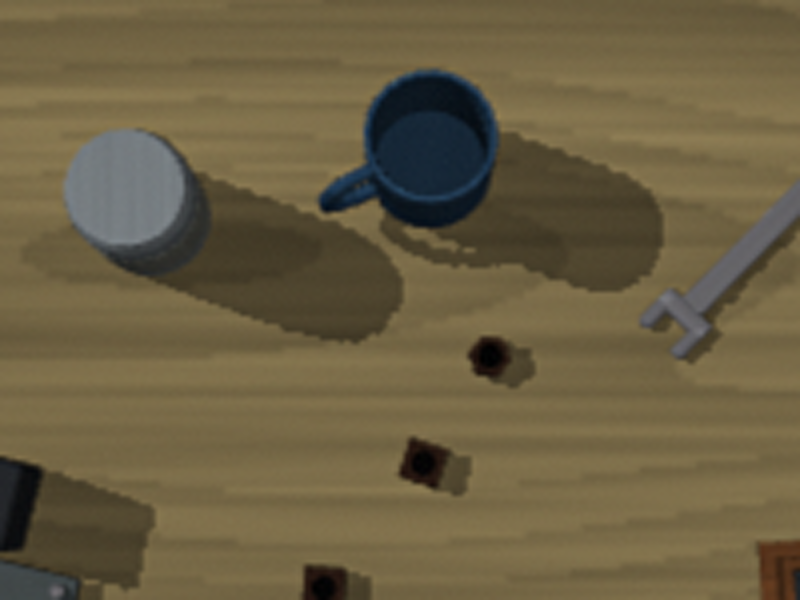

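>>> {"name": "carry_out", "arguments": {
  "commands": [
    [[0,0,0,4.85],[0,0,0,4.85],[0.47,3.23,0,0],[0.47,3.23,0,0],[0,0,4,0],[0,0,4,0],[0,0,4,0],[0,0,4,0],[0,0,4,0],[0,0,3,0],[0,0,2,0],[0,0,0,0],[0,0,0,0]]
  ]
}}

```text
t: 12.7
tool_pos: [0.4956, -0.0776, 0.0465]
orientation: [-3.13, 0.268, 0.004]
force: [0.3, 0.5, 0.6]
opening: 0.046
```

Run:
```python
from h import *
s=st();shot("wrist","w8");go([.4963,-.0766,.016],-9.6)
```

```text
t 12.70 pos [495.6 -77.6  46.5] yaw -9.78 tilt 0.15 F [0.3 0.5 0.6] open 46.0 q6 1.48 q1 -0.26
roll -0.16  tx -0.12 ty -0.10 tz 3.23
```

View pics/w8.png

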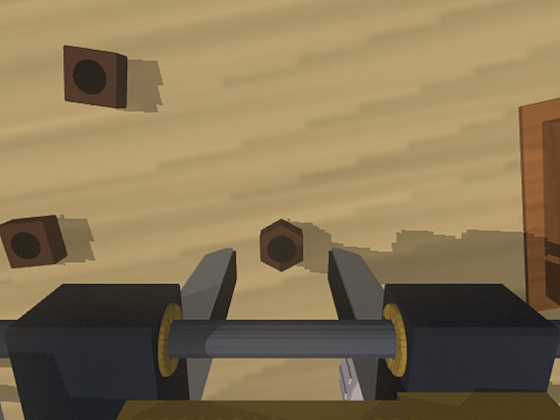

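>>> {"name": "carry_out", "arguments": {
  "commands": [
    [[0,0,1.5,0],[0,0,1.0,0],[0,0,0.5,0],[0,0,0,0],[0,0,0,0]]
  ]
}}

```text
t: 13.17
tool_pos: [0.4975, -0.0769, 0.0177]
orientation: [3.13, -0.265, 0.001]
force: [0.6, -0.4, 0.5]
opening: 0.0459
```

>>> {"name": "carry_out", "arguments": {
  "commands": [
    [[0,0,0,0],[0,0,0,0],[0,0,0,0],[0,0,0,0],[0,0,0,0],[0,0,0,0],[0,0,0,0]]
  ],
  "claw": 1.5,
  "grip_force": 25
}}

```text
t: 13.75
tool_pos: [0.4977, -0.0769, 0.0176]
orientation: [3.13, -0.265, 0.001]
force: [-1.0, 0.0, 5.2]
opening: 0.0272
```

Run:
```python
from h import *
s=st()
```

```text
t 13.75 pos [497.7 -76.9  17.6] yaw -9.67 tilt 0.04 F [-1.   0.   5.2] open 27.2 q6 1.48 q1 -0.26
```

>>> {"name": "carry_out", "arguments": {
  "commands": [
    [[0,0,0,0],[0,0,0,0],[0,0,0,0]]
  ]
}}

```text
t: 14.0
tool_pos: [0.4977, -0.0769, 0.0176]
orientation: [3.13, -0.265, 0.001]
force: [-0.9, -0.2, 5.8]
opening: 0.0268
```

Run:
```python
from h import *
s=st();shot("wrist","w9")
```

```text
t 14.00 pos [497.7 -76.9  17.6] yaw -9.67 tilt 0.05 F [-0.9 -0.2  5.8] open 26.8 q6 1.48 q1 -0.26
```

View pics/w9.png

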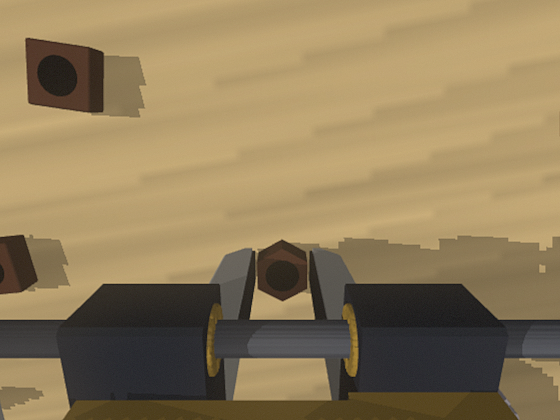

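>>> {"name": "carry_out", "arguments": {
  "commands": [
    [[0,0,0,0],[0,0,0,0],[0,0,0,0],[0,0,0,0]]
  ],
  "claw": 4.0
}}

```text
t: 14.38
tool_pos: [0.4969, -0.0767, 0.0168]
orientation: [-3.13, 0.265, 0.001]
force: [-0.4, -0.3, -0.1]
opening: 0.0401
```

Run:
```python
from h import *
s=st();im,_=shot("wrist","w10");crop(im,180,200,380,340,4,"w10c");im=cv2.imread("pics/w9.png");crop(im,180,200,380,340,4,"w9c")
```

```text
t 14.38 pos [496.9 -76.7  16.8] yaw -9.67 tilt 0.04 F [-0.4 -0.3 -0.1] open 40.1 q6 1.48 q1 -0.26
```

View pics/w10c.png

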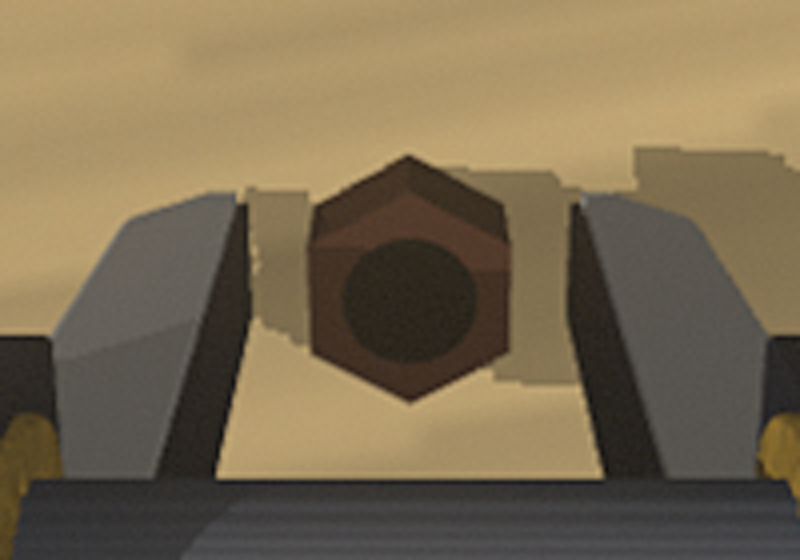

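View pics/w9c.png

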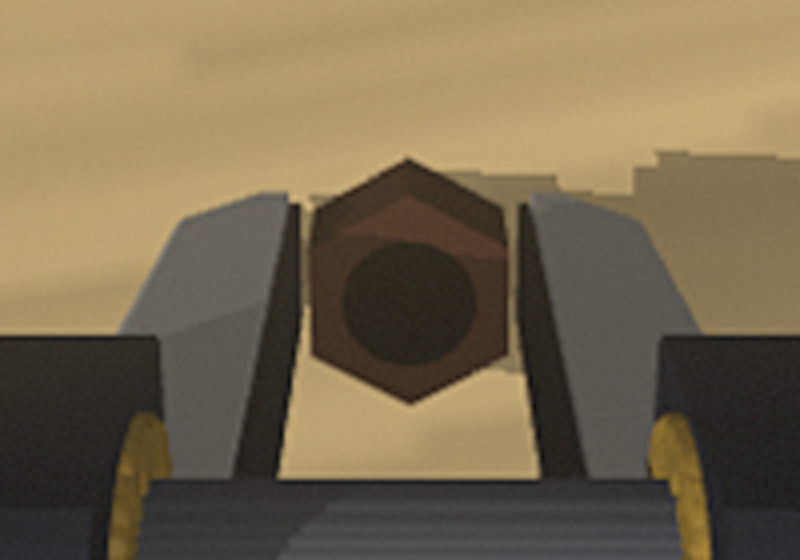

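>>> {"name": "carry_out", "arguments": {
  "commands": [
    [[0,0,-0.3,0],[0,0,0,0],[0,0,0,0],[0,0,0,0],[0,0,0,0],[0,0,0,0],[0,0,0,0],[0,0,0,0]]
  ],
  "claw": 1.5,
  "grip_force": 25
}}

```text
t: 15.1
tool_pos: [0.4976, -0.0769, 0.0205]
orientation: [3.13, -0.265, 0.001]
force: [-0.8, -0.2, 4.6]
opening: 0.0265
```

Run:
```python
from h import *
s=st();im,_=shot("wrist","w11");crop(im,180,200,380,340,4,"w11c")
```

```text
t 15.10 pos [497.6 -76.9  20.5] yaw -9.67 tilt 0.03 F [-0.8 -0.2  4.6] open 26.5 q6 1.48 q1 -0.26
```

View pics/w11c.png

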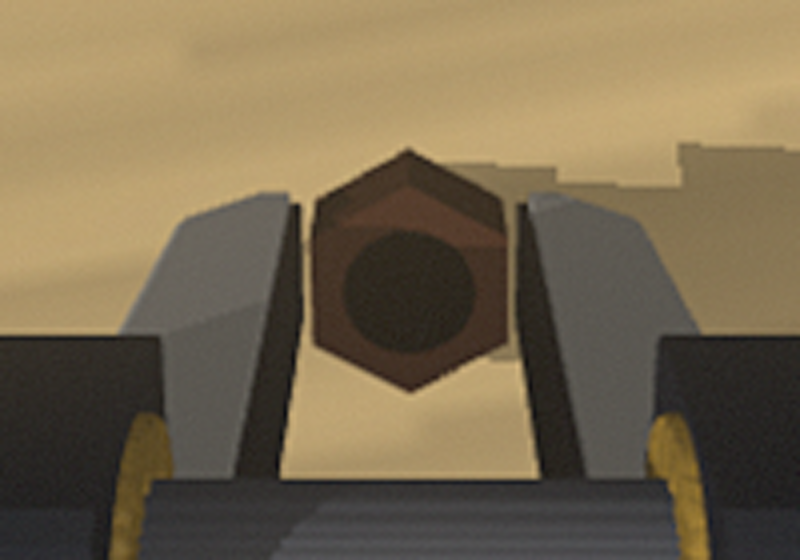

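>>> {"name": "carry_out", "arguments": {
  "commands": [
    [[0,0,0,0],[0,0,-0.5,0],[0,0,-1,0],[0,0,-1.5,0],[0,0,0,0],[0,0,0,0]]
  ]
}}

```text
t: 15.65
tool_pos: [0.4983, -0.0771, 0.0513]
orientation: [3.13, -0.265, 0.004]
force: [0.0, -0.7, -1.2]
opening: 0.0265
```

Run:
```python
from h import *
s=st();im,_=shot("wrist","w12");crop(im,180,200,380,340,4,"w12c")
```

```text
t 15.65 pos [498.3 -77.1  51.3] yaw -9.67 tilt 0.14 F [ 0.  -0.7 -1.2] open 26.5 q6 1.48 q1 -0.26
```

View pics/w12c.png

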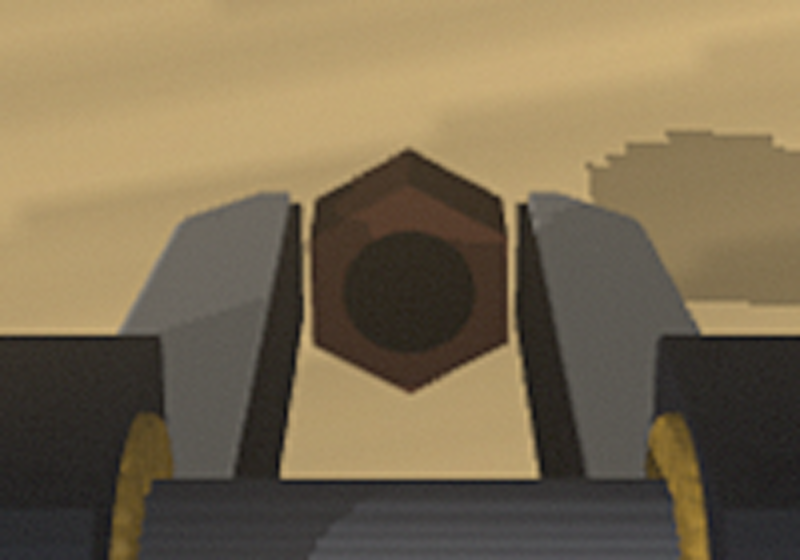

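>>> {"name": "carry_out", "arguments": {
  "commands": [
    [[0,0,-3.6,0],[0,0,-3.6,0],[0,0,-3.6,0],[0.44,3.35,0,0],[0.44,3.35,0,0],[0.44,3.35,0,0],[0.44,3.35,0,0],[0.44,3.35,0,0],[0.44,3.35,0,0],[0,0,1,0],[0,0,0.9,0],[0,0,0,0],[0,0,0,0],[0,0,0,0]]
  ]
}}

```text
t: 16.87
tool_pos: [0.4896, -0.278, 0.1388]
orientation: [-3.13, 0.262, 0.001]
force: [0.3, -0.1, -1.1]
opening: 0.0267
```

Run:
```python
from h import *
s=st();go([.4905,-.2797,.139],-9.67);im,_=shot("wrist","w13")
```

```text
t 16.87 pos [ 489.6 -278.   138.8] yaw -9.58 tilt 0.06 F [ 0.3 -0.1 -1.1] open 26.7 q6 1.13 q1 -0.61
roll 0.09  tx 0.12 ty 0.15 tz -0.02
```

View pics/w13.png

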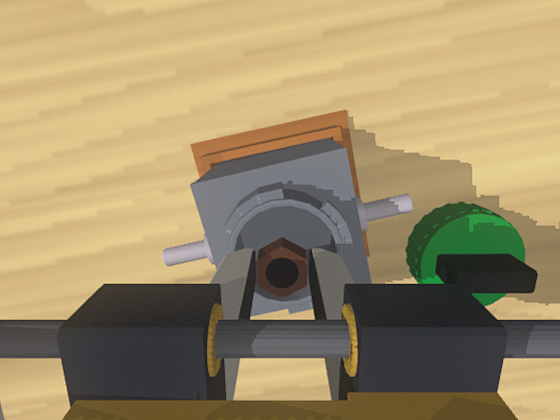

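>>> {"name": "carry_out", "arguments": {
  "commands": [
    [[0.12,0.15,0,0],[0,0,0,0],[0,0,0,0],[0,0,0,0],[0,0,0,0],[0,0,-3,0],[0,0,0,0],[0,0,0,0]]
  ],
  "claw": 4.6
}}

```text
t: 17.58
tool_pos: [0.4917, -0.282, 0.1713]
orientation: [3.128, -0.265, 0.006]
force: [-0.2, 0.2, 0.4]
opening: 0.0461
```

Run:
```python
from h import *
s=st();im,_=shot("wrist","w14");im,_=shot("top","t14");crop(im,220,170,320,270,5,"t14c")
go([.522,.062,.16],-2)
```

```text
t 17.58 pos [ 491.7 -282.   171.3] yaw -9.68 tilt 0.25 F [-0.2  0.2  0.4] open 46.1 q6 1.13 q1 -0.61
roll -7.67  tx 1.95 ty -34.40 tz 0.90
```

View pics/w14.png

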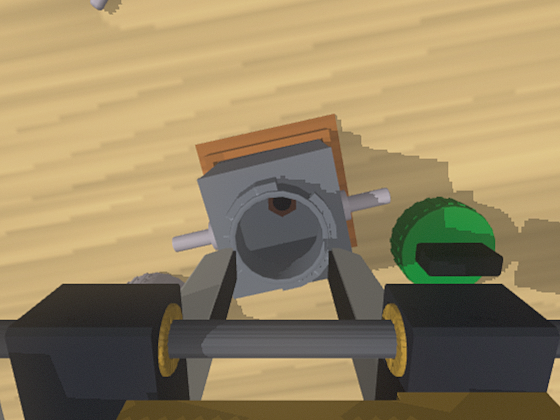

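View pics/t14c.png

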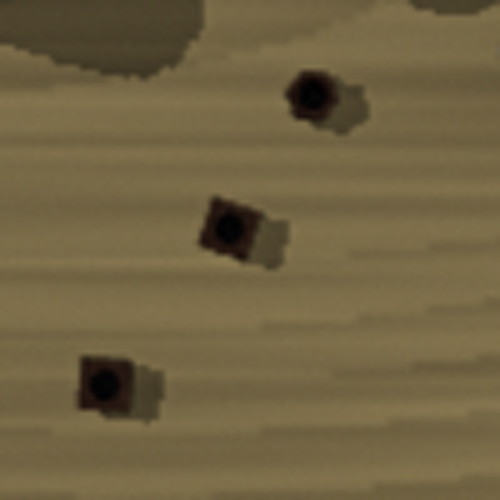

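>>> {"name": "carry_out", "arguments": {
  "commands": [
    [[0,0,0,-3.85],[0,0,0,-3.85],[0.22,-3.82,0,0],[0.22,-3.82,0,0],[0.22,-3.82,0,0],[0.22,-3.82,0,0],[0.22,-3.82,0,0],[0.22,-3.82,0,0],[0.22,-3.82,0,0],[0.22,-3.82,0,0],[0.22,-3.82,0,0],[0,0,4,0],[0,0,4,0],[0,0,4,0],[0,0,0,0],[0,0,0,0]]
  ]
}}

```text
t: 19.02
tool_pos: [0.5187, 0.0618, 0.0463]
orientation: [3.141, -0.054, -0.012]
force: [0.4, -0.3, 0.8]
opening: 0.0458
```

Run:
```python
from h import *
s=st();go([.522,.062,.0175],-2);im,_=shot("wrist","w15")
```

```text
t 19.02 pos [518.7  61.8  46.3] yaw -1.97 tilt 0.44 F [ 0.4 -0.3  0.8] open 45.8 q6 1.63 q1 0.02
roll 0.03  tx 0.33 ty -0.03 tz 2.88
```

View pics/w15.png

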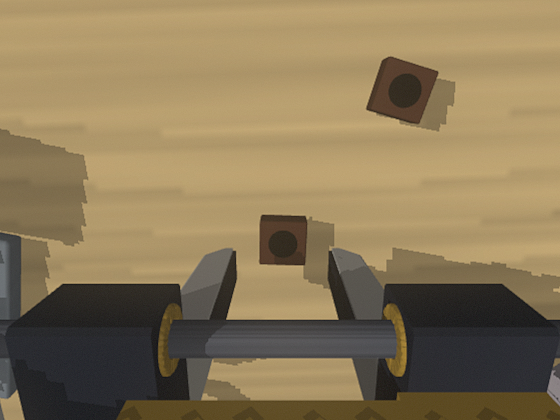

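>>> {"name": "carry_out", "arguments": {
  "commands": [
    [[0.1,0,1.5,0],[0,0,0.9,0],[0,0,0.5,0],[0,0,0,0],[0,0,0,0]]
  ]
}}

```text
t: 19.48
tool_pos: [0.5236, 0.0617, 0.0211]
orientation: [-3.141, 0.054, -0.002]
force: [0.1, -0.4, 0.5]
opening: 0.0459
```

>>> {"name": "carry_out", "arguments": {
  "commands": [
    [[0,0,0,0],[0,0,0,0],[0,0,0,0],[0,0,0,0],[0,0,0,0],[0,0,0,0],[0,0,0,0]]
  ],
  "claw": 1.5,
  "grip_force": 25
}}

```text
t: 20.07
tool_pos: [0.5234, 0.0618, 0.0206]
orientation: [3.141, -0.054, 0.001]
force: [-1.4, -0.4, 5.6]
opening: 0.0259
```

Run:
```python
from h import *
s=st();im,_=shot("wrist","w16");crop(im,180,200,380,340,4,"w16c");go([.4905,-.2797,.16],-2)
```

```text
t 20.07 pos [523.4  61.8  20.6] yaw -1.96 tilt 0.04 F [-1.4 -0.4  5.6] open 25.9 q6 1.63 q1 0.02
roll 0.04  tx -2.10 ty 34.25 tz -13.94
```

View pics/w16c.png

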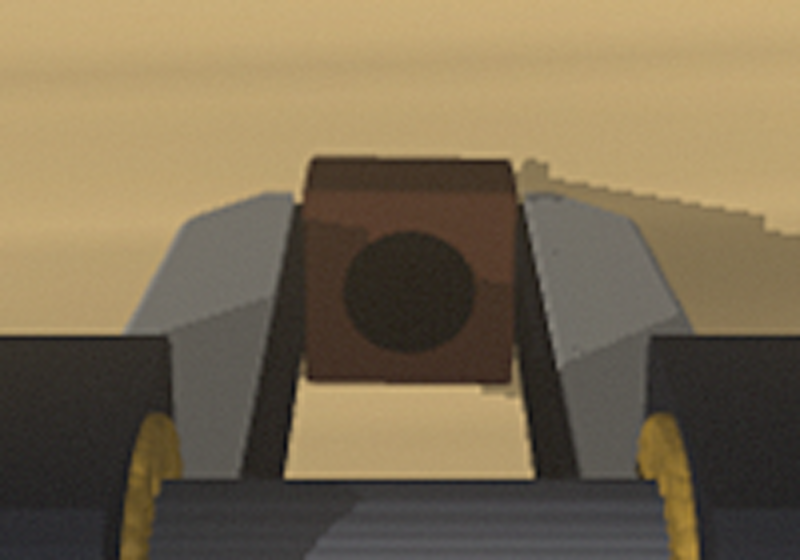

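>>> {"name": "carry_out", "arguments": {
  "commands": [
    [[0,0,0,0],[0,0,-1,0],[0,0,-3,0],[0,0,-3.5,0],[0,0,-3.5,0],[0,0,-3,0],[-0.23,3.8,0,0],[-0.23,3.8,0,0],[-0.23,3.8,0,0],[-0.23,3.8,0,0],[-0.23,3.8,0,0],[-0.23,3.8,0,0],[-0.23,3.8,0,0],[-0.23,3.8,0,0],[-0.23,3.8,0,0],[0,0,1,0],[0,0,1,0],[0,0,0,0],[0,0,0,0],[0,0,0,0]]
  ]
}}

```text
t: 21.78
tool_pos: [0.4908, -0.2777, 0.14]
orientation: [-3.14, 0.051, 0.001]
force: [1.0, 0.4, 0.2]
opening: 0.0258
```

Run:
```python
from h import *
s=st();im,_=shot("wrist","w17");go([.4905,-.2797,.14],-2)
```

```text
t 21.78 pos [ 490.8 -277.7  140. ] yaw -1.86 tilt 0.05 F [1.  0.4 0.2] open 25.8 q6 1.00 q1 -0.61
roll 0.14  tx -0.05 ty 0.18 tz 0.04
```

View pics/w17.png

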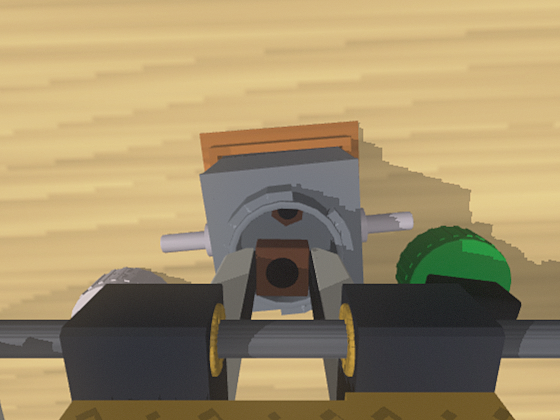

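>>> {"name": "carry_out", "arguments": {
  "commands": [
    [[0,0.18,0,0],[0,0,0,0],[0,0,0,0],[0,0,0,0],[0,0,0,0],[0,0,-3,0],[0,0,0,5.05],[0,0,0,5.05],[0,0,0,5.05],[0,0,0,0]]
  ],
  "claw": 4.6
}}

```text
t: 22.67
tool_pos: [0.4906, -0.2811, 0.1703]
orientation: [3.105, -0.474, 0.0]
force: [-0.5, 0.2, -0.4]
opening: 0.0465
```

Run:
```python
from h import *
s=st();im,_=shot("wrist","w18");im,_=shot("top","t18");crop(im,220,170,320,270,5,"t18c")
go([.6006,-.0006,.16],-17)
```

```text
t 22.67 pos [ 490.6 -281.1  170.3] yaw -17.36 tilt 0.02 F [-0.5  0.2 -0.4] open 46.5 q6 1.26 q1 -0.61
roll 0.05  tx 2.33 ty -30.04 tz 1.01
```

View pics/w18.png

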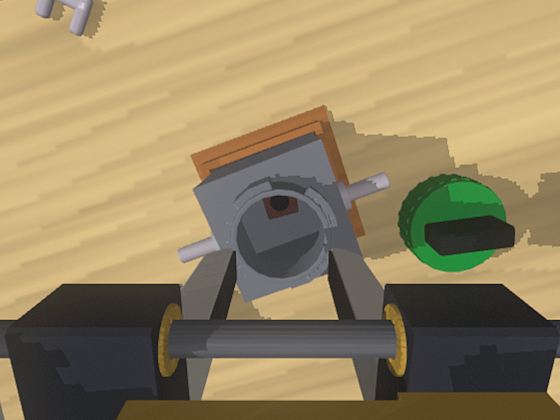

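View pics/t18c.png

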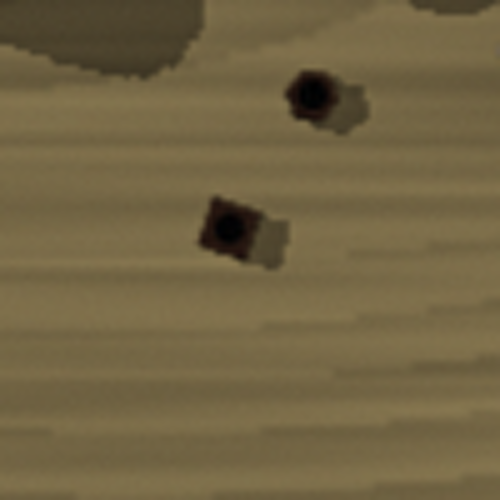

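>>> {"name": "carry_out", "arguments": {
  "commands": [
    [[0.29,-3.76,0,0],[0.29,-3.76,0,0],[0.29,-3.76,0,0],[0.29,-3.76,0,0],[0.29,-3.76,0,0],[0.29,-3.76,0,0],[0.29,-3.76,0,0],[0.29,-3.76,0,0],[0,0,4,0],[0,0,4,0],[0,0,4,0],[0,0,0,0],[0,0,0,0]]
  ]
}}

```text
t: 23.85
tool_pos: [0.5985, -0.0001, 0.0476]
orientation: [3.107, -0.464, -0.011]
force: [1.4, -0.6, 1.3]
opening: 0.046
```

Run:
```python
from h import *
s=st();go([.6006,-.0006,.0195],-17);im,_=shot("wrist","w19")
```

```text
t 23.85 pos [ 5.985e+02 -1.000e-01  4.760e+01] yaw -17.01 tilt 0.39 F [ 1.4 -0.6  1.3] open 46.0 q6 1.78 q1 -0.09
roll -0.01  tx 0.21 ty -0.01 tz 2.81
```

View pics/w19.png

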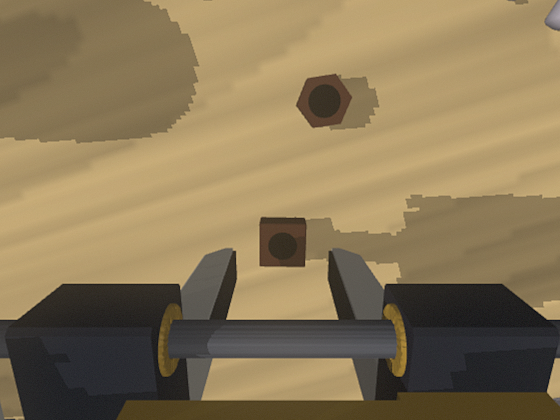

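Nut centred between the jaws (column 283, sides vertical); descend and grip.

>>> {"name": "carry_out", "arguments": {
  "commands": [
    [[0,0,1.5,0],[0,0,0.9,0],[0,0,0.4,0],[0,0,0,0],[0,0,0,0]]
  ]
}}

```text
t: 24.32
tool_pos: [0.602, -0.0006, 0.0234]
orientation: [-3.106, 0.468, -0.002]
force: [0.3, -0.2, 0.4]
opening: 0.0459
```

>>> {"name": "carry_out", "arguments": {
  "commands": [
    [[0,0,0,0],[0,0,0,0],[0,0,0,0],[0,0,0,0],[0,0,0,0],[0,0,0,0],[0,0,0,0]]
  ],
  "claw": 1.5,
  "grip_force": 25
}}

```text
t: 24.9
tool_pos: [0.6016, -0.0004, 0.0226]
orientation: [-3.107, 0.467, -0.001]
force: [-0.5, 0.6, 4.1]
opening: 0.0257
```

Run:
```python
from h import *
s=st();im,_=shot("wrist","w20");crop(im,180,200,380,340,3,"w20c");go([.4905,-.2797,.16],-17)
```

```text
t 24.90 pos [ 6.016e+02 -4.000e-01  2.260e+01] yaw -17.11 tilt 0.04 F [-0.5  0.6  4.1] open 25.7 q6 1.78 q1 -0.09
roll -0.12  tx -2.46 ty 29.95 tz -13.74
```

View pics/w20c.png

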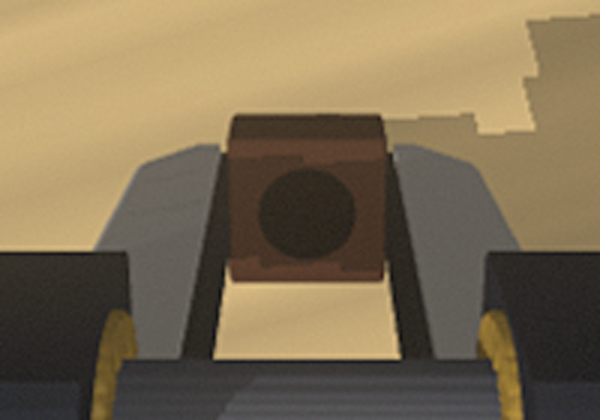

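>>> {"name": "carry_out", "arguments": {
  "commands": [
    [[0,0,-0.5,0],[0,0,-1.5,0],[0,0,-3,0],[0,0,-3.5,0],[0,0,-3.5,0],[0,0,-2,0],[-0.31,3.72,0,0],[-0.31,3.74,0,0],[-0.31,3.74,0,0],[-0.31,3.74,0,0],[-0.31,3.74,0,0],[-0.31,3.74,0,0],[-0.31,3.74,0,0],[-0.31,3.74,0,0],[0,0,1,0],[0,0,0.7,0],[0,0,0,0],[0,0,0,0],[0,0,0,0]]
  ]
}}

```text
t: 26.53
tool_pos: [0.49, -0.2775, 0.145]
orientation: [-3.107, 0.465, 0.001]
force: [0.4, 0.0, -0.0]
opening: 0.0254
```

Run:
```python
from h import *
s=st();im,_=shot("wrist","w21");go([.4905,-.2797,.14],-17)
```

```text
t 26.53 pos [ 490.  -277.5  145. ] yaw -17.01 tilt 0.04 F [ 0.4  0.  -0. ] open 25.4 q6 1.26 q1 -0.61
roll -0.01  tx 0.08 ty 0.19 tz 0.54
```

View pics/w21.png

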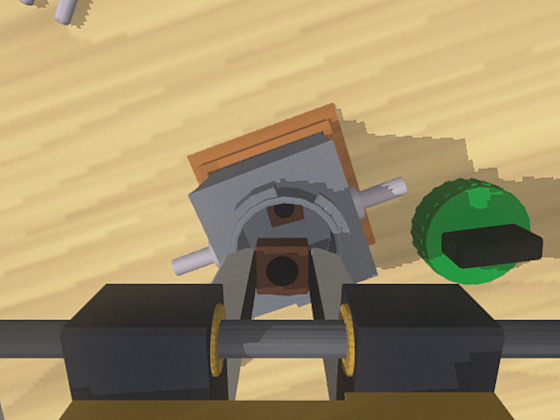

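>>> {"name": "carry_out", "arguments": {
  "commands": [
    [[0,0.2,0.3,0],[0,0,0,0],[0,0,0,0],[0,0,0,0],[0,0,0,0],[0,0,-3,0],[0,0,0,-6.5],[0,0,0,-6.5],[0,0,0,-6.5],[0,0,0,-6.5],[0,0,0,-6.5],[0,0,0,-6.5],[0,0,0,0],[0,0,0,0]]
  ],
  "claw": 4.6
}}

```text
t: 27.75
tool_pos: [0.489, -0.2808, 0.1722]
orientation: [3.085, 0.591, 0.0]
force: [0.1, 0.2, 0.5]
opening: 0.0464
```

Run:
```python
from h import *
s=st();im,_=shot("wrist","w22");im,_=shot("top","t22");crop(im,220,170,320,270,5,"t22c")
go([.667,-.0425,.16],22)
```

```text
t 27.75 pos [ 489.  -280.8  172.2] yaw 21.67 tilt 0.01 F [0.1 0.2 0.5] open 46.4 q6 0.58 q1 -0.61
roll -0.33  tx 25.43 ty -15.43 tz 1.22
```

View pics/w22.png

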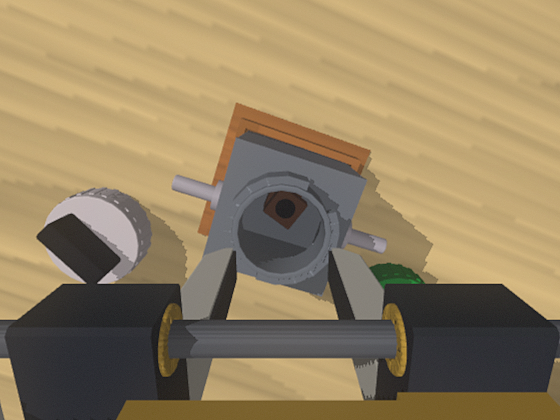

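View pics/t22c.png

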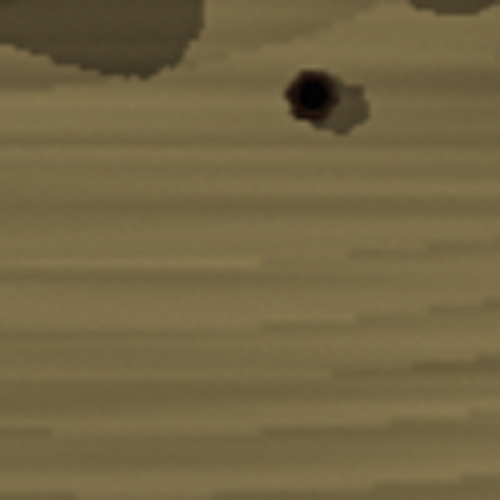

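>>> {"name": "carry_out", "arguments": {
  "commands": [
    [[3.18,-1.93,0,0],[3.18,-1.93,0,0],[3.18,-1.93,0,0],[3.18,-1.93,0,0],[3.18,-1.93,0,0],[3.18,-1.93,0,0],[3.18,-1.93,0,0],[3.18,-1.93,0,0],[0,0,0,-0.3],[0,0,4,0],[0,0,4,0],[0,0,4,0],[0,0,0,0],[0,0,0,0]]
  ]
}}

```text
t: 29.02
tool_pos: [0.6647, -0.0425, 0.0493]
orientation: [-3.081, -0.601, 0.01]
force: [0.5, 0.5, 0.2]
opening: 0.046
```

Run:
```python
from h import *
s=st();go([.667,-.0425,.0175],22);im,_=shot("wrist","w23")
```

```text
t 29.02 pos [664.7 -42.5  49.3] yaw 22.09 tilt 0.40 F [0.5 0.5 0.2] open 46.0 q6 1.04 q1 -0.14
roll 0.09  tx 0.21 ty 0.09 tz 3.18
```

View pics/w23.png

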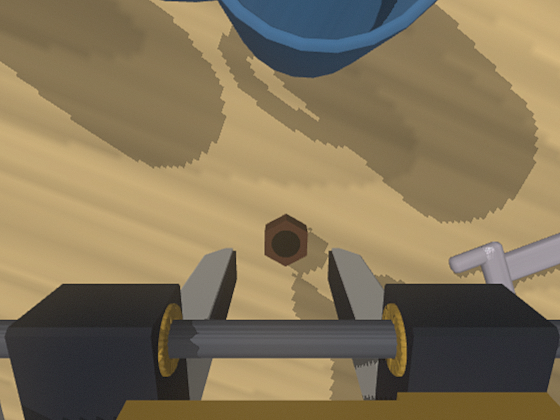

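>>> {"name": "carry_out", "arguments": {
  "commands": [
    [[0,0.1,1.5,0],[0,0,1.2,0],[0,0,0.5,0],[0,0,0,0],[0,0,0,0]]
  ]
}}

```text
t: 29.48
tool_pos: [0.6677, -0.0436, 0.02]
orientation: [-3.083, -0.604, 0.001]
force: [-0.6, 0.4, 0.4]
opening: 0.0462
```

>>> {"name": "carry_out", "arguments": {
  "commands": [
    [[0,0,0,0],[0,0,0,0],[0,0,0,0],[0,0,0,0],[0,0,0,0],[0,0,0,0],[0,0,0,0]]
  ],
  "claw": 1.5,
  "grip_force": 25
}}

```text
t: 30.07
tool_pos: [0.6683, -0.0437, 0.0207]
orientation: [3.083, 0.604, 0.001]
force: [0.1, 0.4, 4.0]
opening: 0.0268
```

Run:
```python
from h import *
s=st();im,_=shot("wrist","w24");crop(im,180,200,380,340,3,"w24c");go([.4905,-.2797,.16],22)
```

```text
t 30.07 pos [668.3 -43.7  20.7] yaw 22.18 tilt 0.05 F [0.1 0.4 4. ] open 26.8 q6 1.04 q1 -0.14
roll 0.18  tx -25.33 ty 15.22 tz -13.92
```

View pics/w24c.png

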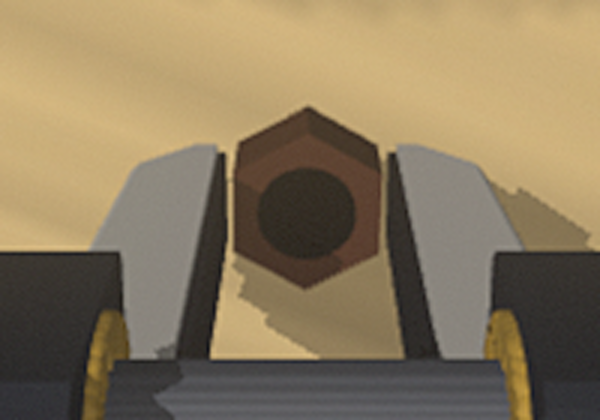

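>>> {"name": "carry_out", "arguments": {
  "commands": [
    [[0,0,0,0],[0,0,-1,0],[0,0,-3,0],[0,0,-3.5,0],[0,0,-3.5,0],[0,0,-3,0],[-3.17,1.91,0,0],[-3.17,1.91,0,0],[-3.17,1.91,0,0],[-3.17,1.91,0,0],[-3.17,1.91,0,0],[-3.17,1.91,0,0],[-3.17,1.91,0,0],[-3.17,1.91,0,0],[0,0,1,0],[0,0,1,0],[0,0,0,0],[0,0,0,0],[0,0,0,0]]
  ]
}}

```text
t: 31.7
tool_pos: [0.4913, -0.2796, 0.1399]
orientation: [-3.082, -0.607, 0.001]
force: [1.3, -0.3, 0.5]
opening: 0.0268
```

Run:
```python
from h import *
s=st();im,_=shot("wrist","w25");go([.4905,-.2797,.14],22)
```

```text
t 31.70 pos [ 491.3 -279.6  139.9] yaw 22.28 tilt 0.05 F [ 1.3 -0.3  0.5] open 26.8 q6 0.57 q1 -0.61
roll 0.29  tx -0.10 ty -0.05 tz 0.03
```

View pics/w25.png

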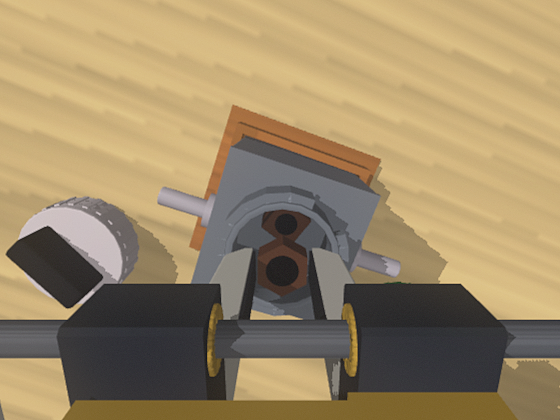

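>>> {"name": "carry_out", "arguments": {
  "commands": [
    [[0,0,0,0],[0,0,0,0],[0,0,0,0],[0,0,0,0],[0,0,0,0],[0,0,-3,0],[0,0,-1,-6.7],[0,0,-1,-6.7],[0,0,-1,-6.7],[0,0,-1,-6.7],[0,0,-1,-6.7],[0,0,-1,-6.7],[-3,0,0,0],[-3,0,0,0],[0,0,0,0],[0,0,0,0]]
  ],
  "claw": 6
}}

```text
t: 33.08
tool_pos: [0.4623, -0.3351, 0.2301]
orientation: [-2.69, -1.623, -0.0]
force: [0.3, -0.1, 0.5]
opening: 0.0598
```

Run:
```python
from h import *
s=st();im,_=shot("wrist","w26");im,_=shot("top","t26");im,_=shot("scene","s26")
go([.3953,-.1398,.16],62.6)
```

```text
t 33.08 pos [ 462.3 -335.1  230.1] yaw 62.23 tilt 0.01 F [ 0.3 -0.1  0.5] open 59.8 q6 -0.23 q1 -0.72
roll -0.21  tx 14.06 ty -14.94 tz 7.00
```

View pics/w26.png

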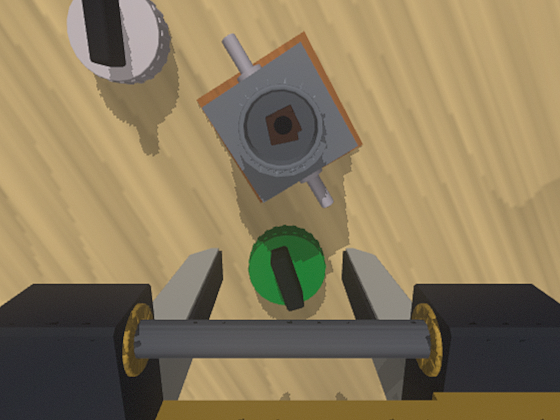

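View pics/t26.png

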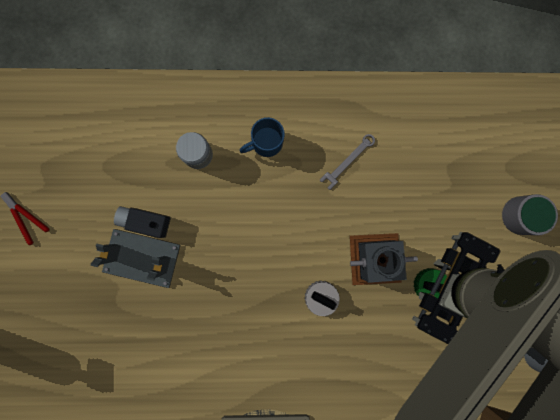

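View pics/s26.png

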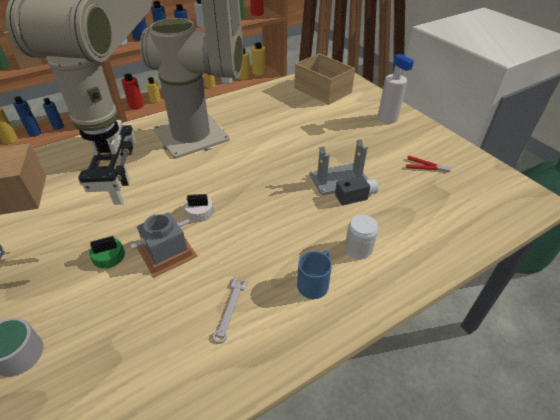

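Run:
```python
from h import *
im=cv2.imread("pics/w26.png");im=cv2.convertScaleAbs(im,alpha=1.8);crop(im,220,70,345,190,6,"w26c")
im=cv2.imread("pics/t0.png") if 0 else cv2.imread("pics/top0.png");im=cv2.convertScaleAbs(im,alpha=1.8);crop(im,0,60,560,420,1.4,"t0b")
```

```text
(no output)
```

View pics/w26c.png

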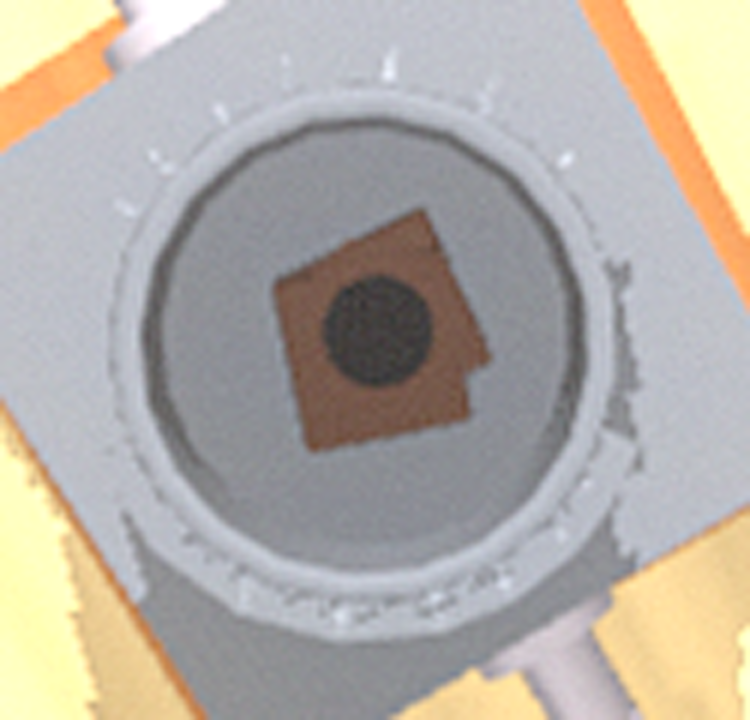

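View pics/t0b.png

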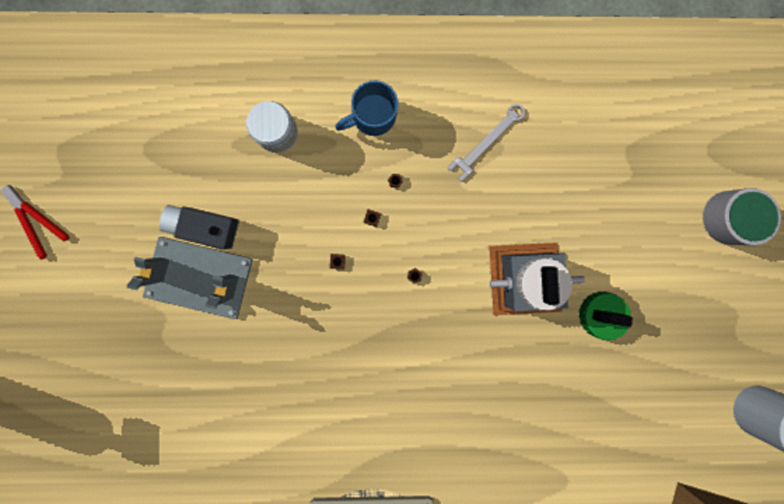

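>>> {"name": "carry_out", "arguments": {
  "commands": [
    [[0,0,0,-0.2],[2.34,-2.49,0,0],[2.34,-2.49,0,0],[2.34,-2.49,0,0],[2.34,-2.49,0,0],[2.34,-2.49,0,0],[2.34,-2.49,0,0],[0,0,0,0],[0,0,0,0],[0,0,0,0]]
  ]
}}

```text
t: 34.07
tool_pos: [0.3954, -0.1405, 0.2305]
orientation: [2.682, 1.633, 0.001]
force: [0.4, -1.3, 0.1]
opening: 0.0603
```

Run:
```python
from h import *
s=st();im,_=shot("wrist","w27");im,_=shot("top","t27");im=cv2.convertScaleAbs(im,alpha=1.8);crop(im,200,160,560,420,2.2,"t27b")
go([.3953,-.1398,.0499],62.6)
```

```text
t 34.07 pos [ 395.4 -140.5  230.5] yaw 62.68 tilt 0.08 F [ 0.4 -1.3  0.1] open 60.3 q6 0.01 q1 -0.46
roll -0.03  tx 0.12 ty -0.07 tz 18.04
```

View pics/w27.png

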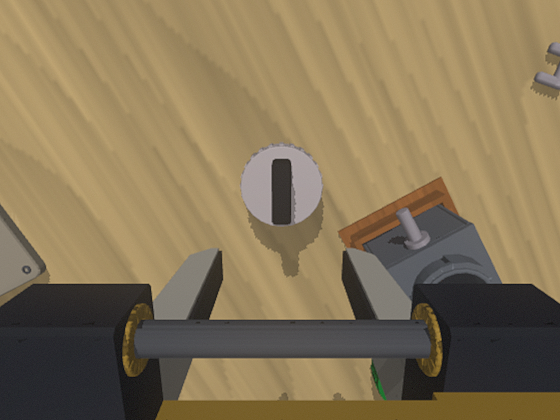

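View pics/t27b.png

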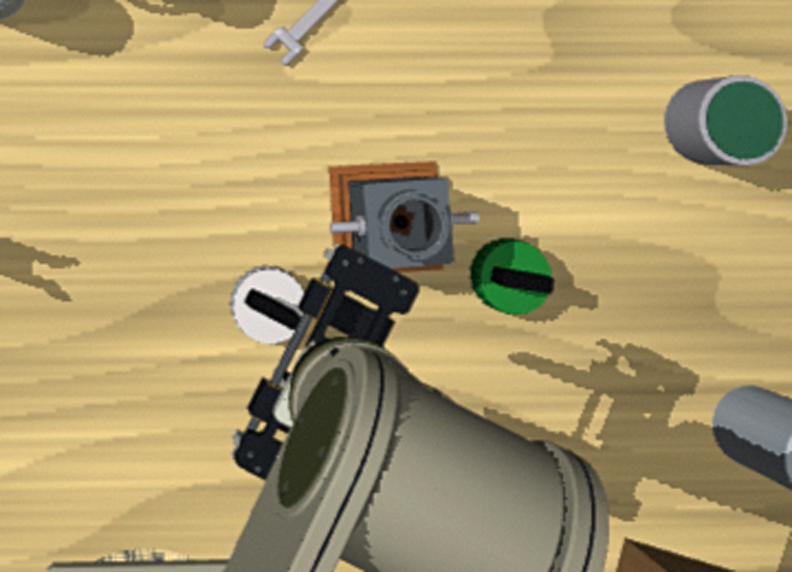

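>>> {"name": "carry_out", "arguments": {
  "commands": [
    [[0,0,4,0],[0,0,4,0],[0,0,4,0],[0,0,3,0],[0,0,2,0],[0,0,1,0],[0,0,0,0],[0,0,0,0],[0,0,0,0]]
  ]
}}

```text
t: 34.92
tool_pos: [0.3957, -0.1414, 0.0508]
orientation: [2.685, 1.63, 0.001]
force: [-0.7, 1.1, 0.8]
opening: 0.0601
```

>>> {"name": "carry_out", "arguments": {
  "commands": [
    [[0,0,0,0],[0,0,0,0],[0,0,0,0],[0,0,0,0],[0,0,0,0],[0,0,0,0],[0,0,0,0],[0,0,0,0],[0,0,0,0],[0,0,0,0]]
  ],
  "claw": 1.0,
  "grip_force": 50
}}

```text
t: 35.75
tool_pos: [0.395, -0.1406, 0.0502]
orientation: [2.685, 1.632, 0.0]
force: [0.2, 1.0, 0.7]
opening: 0.0177
```

Run:
```python
from h import *
s=st();im,_=shot("wrist","w28")
```

```text
t 35.75 pos [ 395.  -140.6   50.2] yaw 62.59 tilt 0.00 F [0.2 1.  0.7] open 17.7 q6 0.01 q1 -0.46
```

View pics/w28.png

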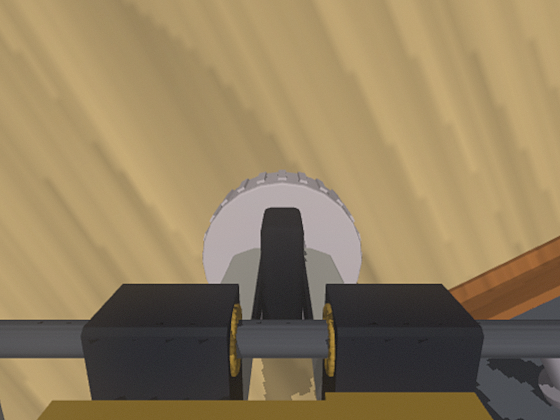

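>>> {"name": "carry_out", "arguments": {
  "commands": [
    [[0,0,-1,0],[0,0,-3,0],[0,0,-4,0],[0,0,-4,0],[0,0,-3,0],[-1.34,2.48,0,0],[-1.34,2.48,0,0],[-1.34,2.48,0,0],[-1.34,2.48,0,0],[-1.34,2.48,0,0],[-1.34,2.48,0,0],[0,0,1,0],[0,0,0.6,0],[0,0,0,0],[0,0,0,0],[0,0,0,0]]
  ]
}}

```text
t: 37.13
tool_pos: [0.4897, -0.2796, 0.1846]
orientation: [-2.684, -1.633, -0.0]
force: [1.3, 0.6, -0.6]
opening: 0.0176
```

Run:
```python
from h import *
s=st();go([.4902,-.2805,.1475],62.6);im,_=shot("scene","s29");crop(im,80,130,260,290,4,"s29c")
```

```text
t 37.13 pos [ 489.7 -279.6  184.6] yaw 62.62 tilt 0.01 F [ 1.3  0.6 -0.6] open 17.6 q6 -0.13 q1 -0.61
roll 0.02  tx -0.05 ty 0.08 tz 3.71
```

View pics/s29c.png

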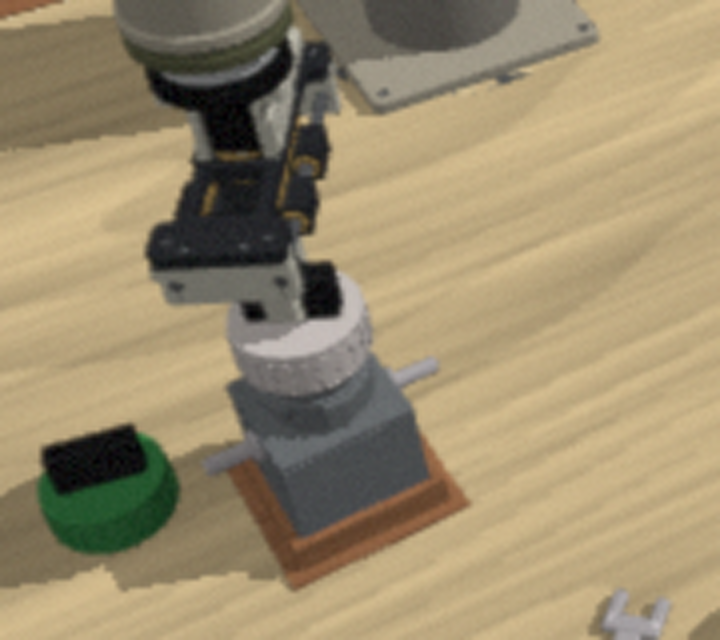

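>>> {"name": "carry_out", "arguments": {
  "commands": [
    [[-0.05,0.08,0.5,0],[0,0,0.6,0],[0,0,0.6,0],[0,0,0.6,0],[0,0,0.4,0],[0,0,0.3,0],[0,0,0.3,0],[0,0,0.3,0],[0,0,0,0],[0,0,0,0]]
  ]
}}

```text
t: 38.02
tool_pos: [0.4905, -0.2813, 0.1486]
orientation: [2.685, 1.632, 0.0]
force: [-3.3, 1.4, 4.0]
opening: 0.0177
```

Run:
```python
from h import *
s=st()
```

```text
t 38.02 pos [ 490.5 -281.3  148.6] yaw 62.58 tilt 0.00 F [-3.3  1.4  4. ] open 17.7 q6 -0.13 q1 -0.61
```

>>> {"name": "carry_out", "arguments": {
  "commands": [
    [[0,0,0.3,0],[0,0,0.2,0],[0,0,0.2,0],[0,0,0.15,0],[0,0,0,0],[0,0,0,0],[0,0,0,0]]
  ]
}}

```text
t: 38.6
tool_pos: [0.491, -0.2816, 0.1418]
orientation: [2.683, 1.631, 0.001]
force: [-6.3, 3.9, 14.4]
opening: 0.0178
```

Run:
```python
from h import *
s=st()
```

```text
t 38.60 pos [ 491.  -281.6  141.8] yaw 62.58 tilt 0.09 F [-6.3  3.9 14.4] open 17.8 q6 -0.13 q1 -0.61
```

>>> {"name": "carry_out", "arguments": {
  "commands": [
    [[0,0,0.1,0],[0,0,0.1,0],[0,0,0,0],[0,0,0,0]]
  ]
}}

```text
t: 38.93
tool_pos: [0.4911, -0.2817, 0.1412]
orientation: [2.683, 1.631, 0.001]
force: [-9.9, 7.1, 23.2]
opening: 0.0175
```

Run:
```python
from h import *
s=st()
```

```text
t 38.93 pos [ 491.1 -281.7  141.2] yaw 62.59 tilt 0.12 F [-9.9  7.1 23.2] open 17.5 q6 -0.13 q1 -0.61
```

>>> {"name": "carry_out", "arguments": {
  "commands": [
    [[0,0,-0.05,0],[0,0,0,5],[0,0,0,5],[0,0,0,5],[0,0,0,5],[0,0,0,5],[0,0,0,5],[0,0,0,5],[0,0,0,5],[0,0,0,5],[0,0,0,5],[0,0,0,5],[0,0,0,5],[0,0,0,0.5],[0,0,0,0],[0,0,0,0],[0,0,0,0]]
  ]
}}

```text
t: 40.35
tool_pos: [0.4914, -0.2818, 0.1412]
orientation: [3.139, 0.058, 0.004]
force: [-7.4, 4.0, 18.5]
opening: 0.0179
```

Run:
```python
from h import *
s=st();print(s["wrist_torque"]);im,_=shot("wrist","w30")
```

```text
t 40.35 pos [ 491.4 -281.8  141.2] yaw 2.10 tilt 0.16 F [-7.4  4.  18.5] open 17.9 q6 0.92 q1 -0.61
[1.05068837 1.31856745 0.20289928]
```

View pics/w30.png

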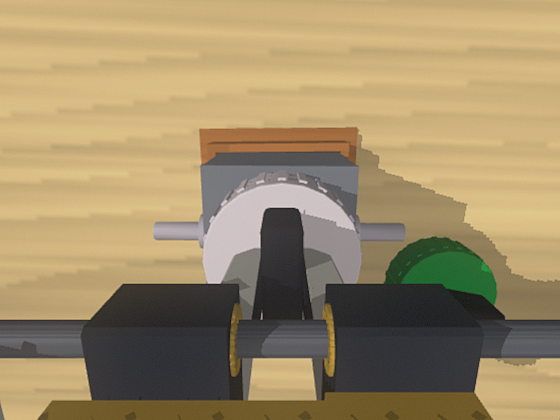

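>>> {"name": "carry_out", "arguments": {
  "commands": [
    [[0,0,-0.2,-0.3],[0,0,-0.2,0],[0,0,-0.2,0],[0,0,-0.2,0],[0,0,0,0],[0,0,0,0],[0,0,0,0]]
  ]
}}

```text
t: 40.98
tool_pos: [0.4913, -0.2817, 0.1474]
orientation: [3.14, 0.065, 0.003]
force: [-0.6, 1.5, 8.9]
opening: 0.0175
```

Run:
```python
from h import *
s=st();print(s["wrist_torque"])
```

```text
t 40.98 pos [ 491.3 -281.7  147.4] yaw 2.39 tilt 0.13 F [-0.6  1.5  8.9] open 17.5 q6 0.92 q1 -0.61
[0.42298522 0.2978106  0.0268129 ]
```

>>> {"name": "carry_out", "arguments": {
  "commands": [
    [[0,0,-0.2,0],[0,0,-0.2,0],[0,0,-0.2,0],[0,0,-0.3,0],[0,0,-0.3,0],[0,0,-0.5,0],[0,0,0,0],[0,0,0,0],[0,0,0,0]]
  ]
}}

```text
t: 41.73
tool_pos: [0.4905, -0.2813, 0.1632]
orientation: [3.141, 0.065, 0.0]
force: [0.3, 0.0, -7.1]
opening: 0.0175
```

Run:
```python
from h import *
s=st();print(s["wrist_torque"]);im,_=shot("scene","s31");crop(im,80,130,260,290,4,"s31c")
```

```text
t 41.73 pos [ 490.5 -281.3  163.2] yaw 2.38 tilt 0.01 F [ 0.3  0.  -7.1] open 17.5 q6 0.92 q1 -0.61
[-0.0402015   0.01063741  0.03423488]
```

View pics/s31c.png

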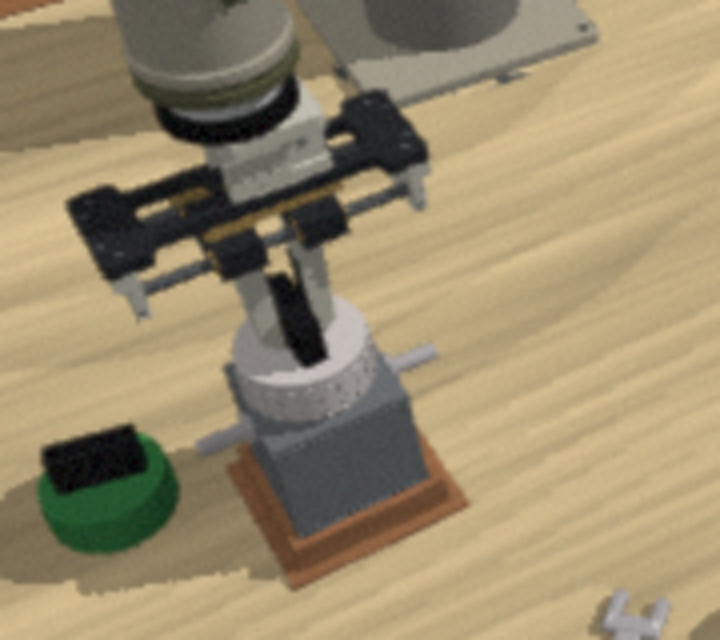

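>>> {"name": "carry_out", "arguments": {
  "commands": [
    [[0,0,-1,0],[0,0,-2,0],[0,0,-3,0],[0,0,-3,0],[0,0,-3,0],[0,0,-1.5,0],[0,0,-0.5,2],[0,0,0,4],[0,0,0,4],[0,0,0,4],[0,0,0,1.8],[0,0,0,0]]
  ]
}}

```text
t: 42.78
tool_pos: [0.4904, -0.2812, 0.3038]
orientation: [3.12, -0.369, 0.0]
force: [0.5, -0.2, -7.6]
opening: 0.0179
```

>>> {"name": "carry_out", "arguments": {
  "commands": [
    [[-0.4,-1,0,0],[-0.7,-2,0,0],[-1,-3,0,0],[-1,-3,0,0],[-1,-3,0,0],[-1,-3,0,0],[-1,-3,0,0],[-1,-3,0,0],[-1,-3,0,0],[-1,-3,0,0],[-1,-3,0,0],[-1,-3,0,0],[-1,-3,0,0],[-1,-3,0,0],[-0.7,-1.5,0,0],[-0.3,-0.5,0,0],[0,0,0,0],[0,0,0,0],[0,0,0,0],[0,0,0,0]]
  ]
}}

```text
t: 44.45
tool_pos: [0.4487, 0.1492, 0.3032]
orientation: [3.12, -0.369, 0.0]
force: [0.9, 0.2, -6.0]
opening: 0.0177
```

Run:
```python
from h import *
s=st();im,P=shot("wrist","w32");np.savez("pics/w32.npz",**P);im,_=shot("top","t32");crop(im,85,195,195,295,6,"t32c")
```

```text
t 44.45 pos [448.7 149.2 303.2] yaw -13.49 tilt 0.02 F [ 0.9  0.2 -6. ] open 17.7 q6 2.02 q1 0.21
```

View pics/w32.png

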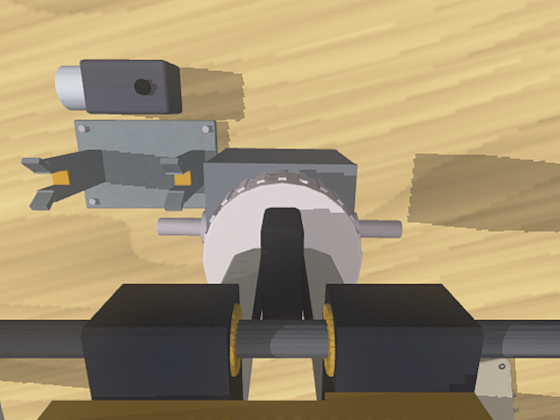

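View pics/t32c.png

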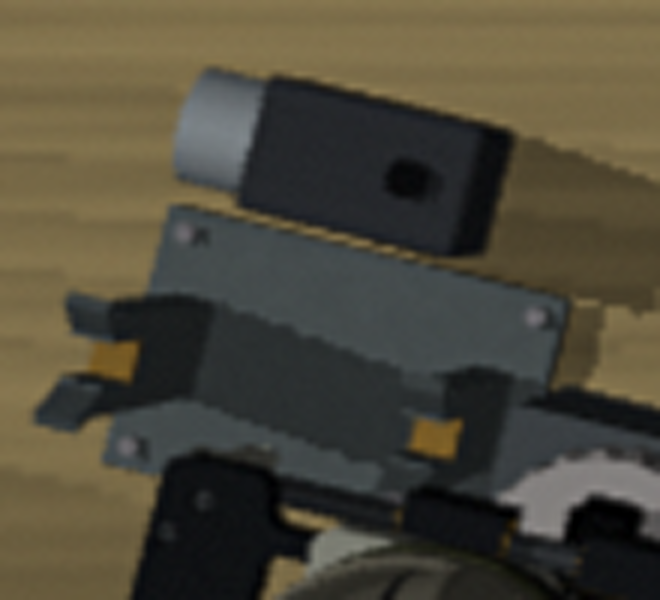

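Run:
```python
from h import *
im=cv2.imread("pics/w32.png");crop(im,15,110,225,220,3.8,"w32c")
```

```text
(no output)
```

View pics/w32c.png

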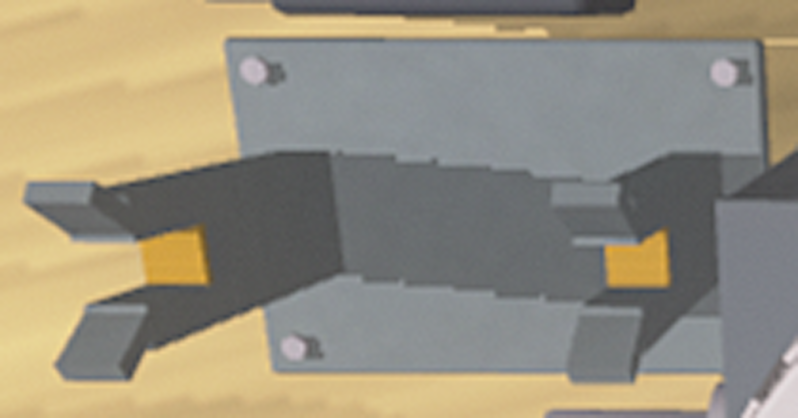

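Run:
```python
from h import *
from scipy.optimize import least_squares
np.set_printoptions(precision=4,suppress=True)
W=dict(np.load("pics/w32.npz"));T=robot.camera_params("top")
cw=lambda x,y:(15+(x+.5)/3.8-.5,110+(y+.5)/3.8-.5)
ct=lambda x,y:(85+(x+.5)/6-.5,195+(y+.5)/6-.5)
L=np.array
wp=[(( .055,.085,.012),cw(228,38)),((.055,-.085,.012),cw(760,40)),((-.055,.085,.012),cw(275,372)),((0,.063,.089),cw(177,258)),((0,-.063,.089),cw(637,258))]
tp=[((.055,.085,.012),ct(172,207)),((.055,-.085,.012),ct(568,298)),((-.055,-.085,.012),ct(510,553)),((-.055,.085,.012),ct(105,462)),((0,.063,.089),ct(113,360)),((0,-.063,.089),ct(437,437))]
def res(p,P,pts):
    a=np.radians(p[2]);R=L([[np.cos(a),-np.sin(a),0],[np.sin(a),np.cos(a),0],[0,0,1]])
    return np.concatenate([w2px(P,R@L(m)+L([p[0],p[1],0]))-L(q) for m,q in pts])
for n,P,pts in(("wrist",W,wp),("top",T,tp)):
    r=least_squares(res,[.494,.307,-13.4],args=(P,pts),x_scale=[.01,.01,1]); print(n,r.x,r.fun.round(1))
r=least_squares(lambda p:np.concatenate([res(p,W,wp),res(p,T,tp)]),[.494,.307,-13.4],x_scale=[.01,.01,1]);print("both",r.x)
go([r.x[0],r.x[1],.303],-13.5)
```

```text
wrist [  0.4941   0.3098 -13.741 ] [-1.3  0.1  0.6  0.2 -0.5  0.7  0.  -0.6  0.9 -0.1]
top [  0.4949   0.3067 -13.1336] [-0.5 -0.4  0.5 -0.2 -0.5  0.9 -0.5  0.7  0.6 -0.3  0.5 -0.8]
both [  0.4944   0.3091 -13.5478]
roll -0.00  tx 0.71 ty -16.60 tz 0.02
```

>>> {"name": "carry_out", "arguments": {
  "commands": [
    [[0.06,-1,0,0],[0.1,-2.5,0,0],[0.1,-3,0,0],[0.1,-3,0,0],[0.1,-3,0,0],[0.1,-2.5,0,0],[0.1,-1.5,0,0],[0,0,0,0],[0,0,1,0],[0,0,2,0],[0,0,2,0],[0,0,1,0],[0,0,0,0],[0,0,0,0],[0,0,0,0]]
  ]
}}

```text
t: 45.8
tool_pos: [0.4938, 0.3091, 0.2445]
orientation: [-3.119, 0.368, -0.002]
force: [-0.4, -1.0, -7.4]
opening: 0.0175
```

Run:
```python
from h import *
s=st();go([.494,.308,.1687],-13.5);im,P=shot("wrist","w33");im,_=shot("scene","s33");crop(im,270,90,420,230,4,"s33c");im,_=shot("top","t33");crop(im,85,195,195,295,6,"t33c")
```

```text
t 45.80 pos [493.8 309.1 244.5] yaw -13.45 tilt 0.11 F [-0.4 -1.  -7.4] open 17.5 q6 2.28 q1 0.47
roll 0.05  tx 0.04 ty 0.10 tz 7.58
```

View pics/w33.png

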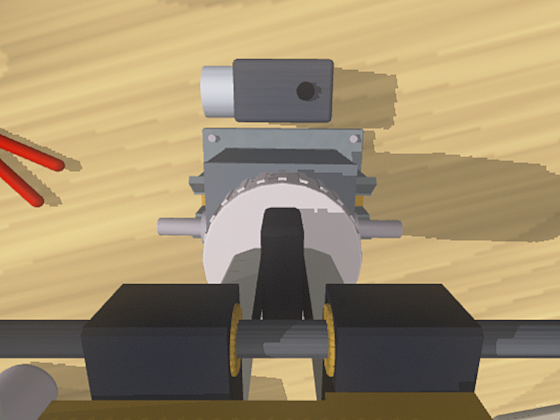

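View pics/s33c.png

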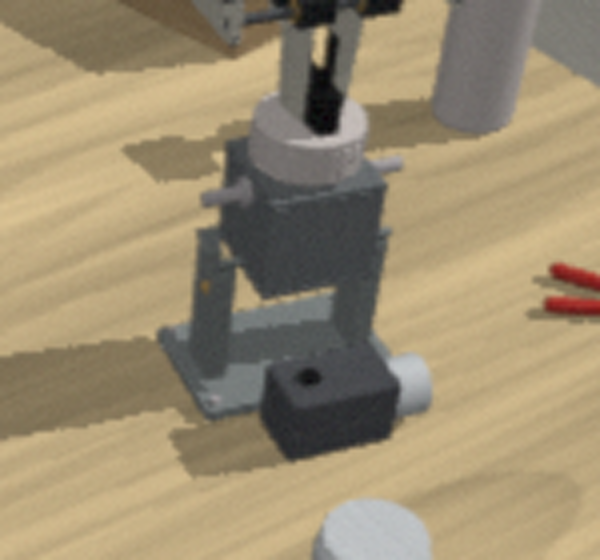

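View pics/t33c.png

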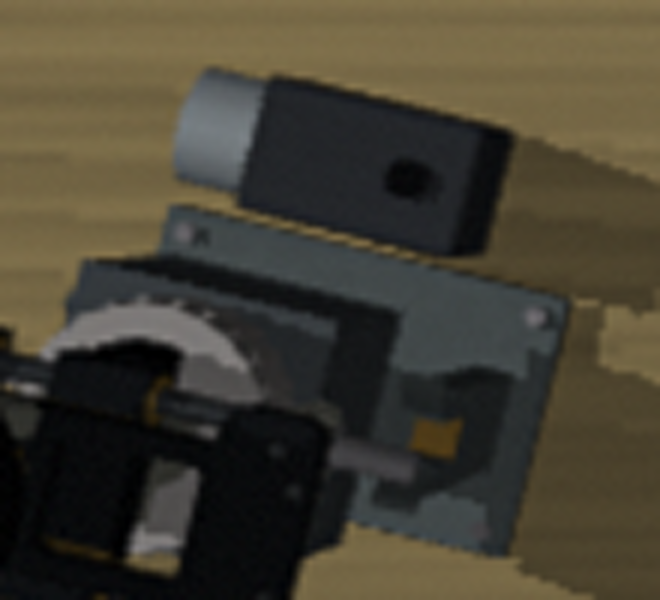

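>>> {"name": "carry_out", "arguments": {
  "commands": [
    [[0.04,0.05,0.5,0],[0,0,1,0],[0,0,1,0],[0,0,0.5,0],[0,0,0,0],[0,0,0,0],[0,0,0,0]]
  ]
}}

```text
t: 46.53
tool_pos: [0.4936, 0.3087, 0.2132]
orientation: [-3.12, 0.367, -0.0]
force: [0.6, 0.9, -7.4]
opening: 0.0177
```

Run:
```python
from h import *
s=st();im,P=shot("wrist","w34");crop(im,130,140,430,270,2.6,"w34c");im,_=shot("scene","s34");crop(im,270,90,420,230,4,"s34c")
```

```text
t 46.53 pos [493.6 308.7 213.2] yaw -13.41 tilt 0.01 F [ 0.6  0.9 -7.4] open 17.7 q6 2.28 q1 0.47
```

View pics/w34c.png

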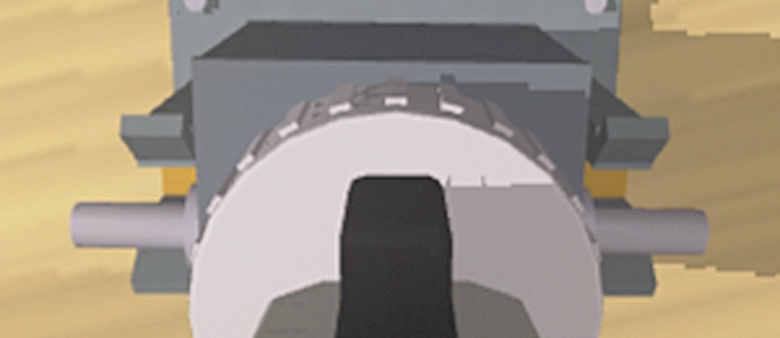

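View pics/s34c.png

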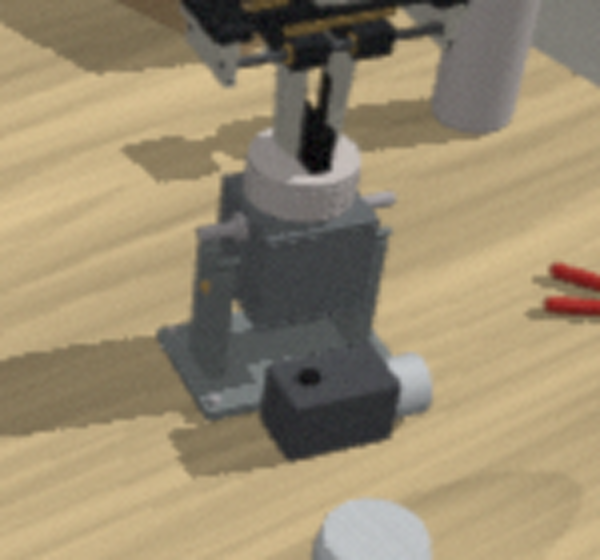

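Run:
```python
from h import *
np.set_printoptions(precision=1,suppress=True)
P=robot.camera_params("wrist");a=np.radians(-13.5);R=np.array([[np.cos(a),-np.sin(a),0],[np.sin(a),np.cos(a),0],[0,0,1]])
c=np.array([.4944,.308,0]); f=lambda m:(w2px(P,R@np.array(m)+c)-[130,140])*2.6
s=robot.read_state();b=np.array([*s["tool_pos"][:2],0])
for sy in(1,-1):
  print("flare top x+19,-19",f([.019,sy*.063,.127]),f([-.019,sy*.063,.127]),"slot bot",f([.008,sy*.063,.089]))
  print("pin tip model at TCP", (w2px(P,R@np.array([0,sy*.08,.2132-.1417+.068])+b)-[130,140])*2.6)
```

```text
flare top x+19,-19 [164.7 136.3] [173.8 271.8] slot bot [196.7 143.6]
pin tip model at TCP [ 89.1 222.7]
flare top x+19,-19 [644.6 136.9] [634.4 272.4] slot bot [609.9 144.1]
pin tip model at TCP [715.5 223.4]
```

>>> {"name": "carry_out", "arguments": {
  "commands": [
    [[0,0,0.4,0],[0,0,0.4,0],[0,0,0.4,0],[0,0,0.4,0],[0,0,0.4,0],[0,0,0.4,0],[0,0,0,0],[0,0,0,0]]
  ]
}}

```text
t: 47.3
tool_pos: [0.4934, 0.3085, 0.1887]
orientation: [3.12, -0.367, -0.001]
force: [1.3, -0.2, -7.2]
opening: 0.0178
```

Run:
```python
from h import *
s=st();print(s["wrist_torque"])
```

```text
t 47.30 pos [493.4 308.5 188.7] yaw -13.42 tilt 0.04 F [ 1.3 -0.2 -7.2] open 17.8 q6 2.28 q1 0.47
[ 0.00112669 -0.11665178  0.04533827]
```

>>> {"name": "carry_out", "arguments": {
  "commands": [
    [[0,0,0.3,0],[0,0,0.3,0],[0,0,0.3,0],[0,0,0.3,0],[0,0,0.3,0],[0,0,0.2,0],[0,0,0,0],[0,0,0,0]]
  ]
}}

```text
t: 47.97
tool_pos: [0.4934, 0.3085, 0.1719]
orientation: [3.12, -0.367, -0.0]
force: [1.4, -1.0, -7.3]
opening: 0.0177
```

Run:
```python
from h import *
s=st();print(s["wrist_torque"])
```

```text
t 47.97 pos [493.4 308.5 171.9] yaw -13.42 tilt 0.02 F [ 1.4 -1.  -7.3] open 17.7 q6 2.28 q1 0.47
[-0.01683268 -0.11866309  0.02044888]
```

>>> {"name": "carry_out", "arguments": {
  "commands": [
    [[0,0,0.1,0],[0,0,0.1,0],[0,0,0.1,0],[0,0,0.05,0],[0,0,0,0],[0,0,0,0],[0,0,0,0]]
  ]
}}

```text
t: 48.55
tool_pos: [0.4936, 0.3087, 0.1688]
orientation: [-3.12, 0.367, -0.0]
force: [0.6, -0.2, -5.4]
opening: 0.018
```

Run:
```python
from h import *
s=st();print(s["wrist_torque"]);im,_=shot("scene","s35");crop(im,270,90,420,230,4,"s35c")
```

```text
t 48.55 pos [493.6 308.7 168.8] yaw -13.42 tilt 0.02 F [ 0.6 -0.2 -5.4] open 18.0 q6 2.28 q1 0.47
[-0.00054879  0.00829248  0.07541286]
```

View pics/s35c.png

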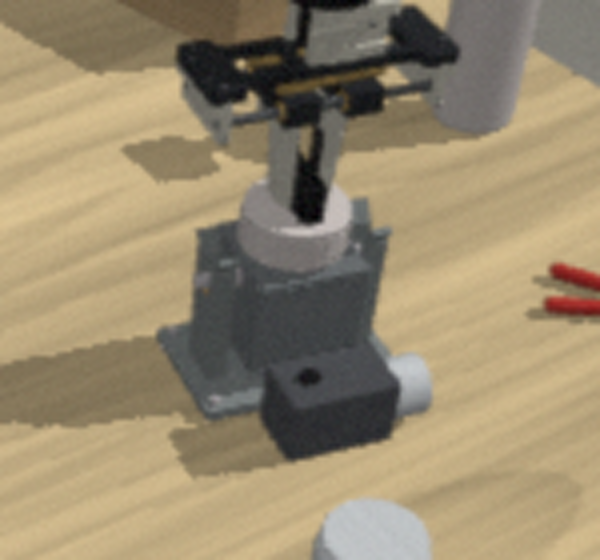

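Contact is beginning exactly where the pins should bottom (TCP 168.7 mm expected). Ease down until the weight is off.

>>> {"name": "carry_out", "arguments": {
  "commands": [
    [[0,0,0.05,0],[0,0,0.05,0],[0,0,0.05,0],[0,0,0,0],[0,0,0,0],[0,0,0,0]]
  ]
}}

```text
t: 49.1
tool_pos: [0.494, 0.3088, 0.1686]
orientation: [-3.119, 0.367, -0.002]
force: [-3.4, -1.5, 5.9]
opening: 0.0172
```

Run:
```python
from h import *
s=st();print(s["wrist_torque"])
```

```text
t 49.10 pos [494.  308.8 168.6] yaw -13.42 tilt 0.09 F [-3.4 -1.5  5.9] open 17.2 q6 2.28 q1 0.47
[-0.40084802  0.68017649  0.01186774]
```

>>> {"name": "carry_out", "arguments": {
  "commands": [
    [[0,0,-0.05,0],[0,0,0,0],[0,0,0,0]]
  ]
}}

```text
t: 49.35
tool_pos: [0.4939, 0.3088, 0.1685]
orientation: [-3.119, 0.367, -0.002]
force: [-2.2, -1.8, 5.2]
opening: 0.0182
```

>>> {"name": "carry_out", "arguments": {
  "commands": [
    [[0,0,0,0],[0,0,0,0],[0,0,0,0],[0,0,0,0],[0,0,0,0],[0,0,0,0],[0,0,-0.5,0],[0,0,-1.5,0],[0,0,-3,0],[0,0,-4,0],[0,0,-4,0],[0,0,0,0],[0,0,0,0],[0,0,0,0]]
  ],
  "claw": 5
}}

```text
t: 50.52
tool_pos: [0.4936, 0.3087, 0.2979]
orientation: [-3.12, 0.367, -0.001]
force: [0.4, 0.3, -0.6]
opening: 0.0501
```

Run:
```python
from h import *
s=st();im,P=shot("wrist","w36");np.savez("pics/w36.npz",**P);im,_=shot("scene","s36");crop(im,270,90,420,230,4,"s36c")
```

```text
t 50.52 pos [493.6 308.7 297.9] yaw -13.42 tilt 0.05 F [ 0.4  0.3 -0.6] open 50.1 q6 2.28 q1 0.47
```

View pics/w36.png

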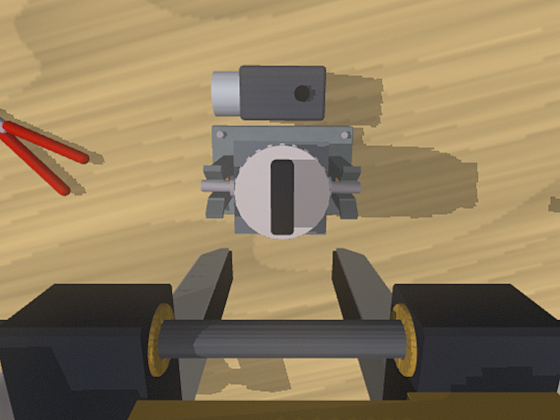

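View pics/s36c.png

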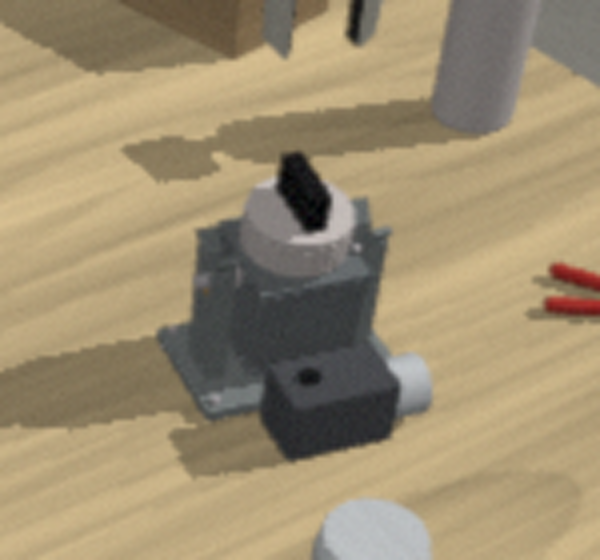

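>>> {"name": "carry_out", "arguments": {
  "commands": [
    [[0,3,-2,0],[0,3.5,0,0],[0,3.5,0,0],[0,3.5,0,0],[0,3.5,0,0],[0,3,0,0],[0,0,0,0],[0,0,0,0],[0,0,0,0]]
  ]
}}

```text
t: 51.37
tool_pos: [0.4468, 0.1142, 0.3166]
orientation: [3.12, -0.368, -0.003]
force: [0.5, 0.4, -0.1]
opening: 0.0499
```

Run:
```python
from h import *
s=st();im,_=shot("top","t37");im=cv2.convertScaleAbs(im,alpha=1.7);crop(im,0,60,560,420,1.4,"t37b");im,_=shot("scene","s37")
```

```text
t 51.37 pos [446.8 114.2 316.6] yaw -13.46 tilt 0.10 F [ 0.5  0.4 -0.1] open 49.9 q6 1.94 q1 0.14
```

View pics/t37b.png

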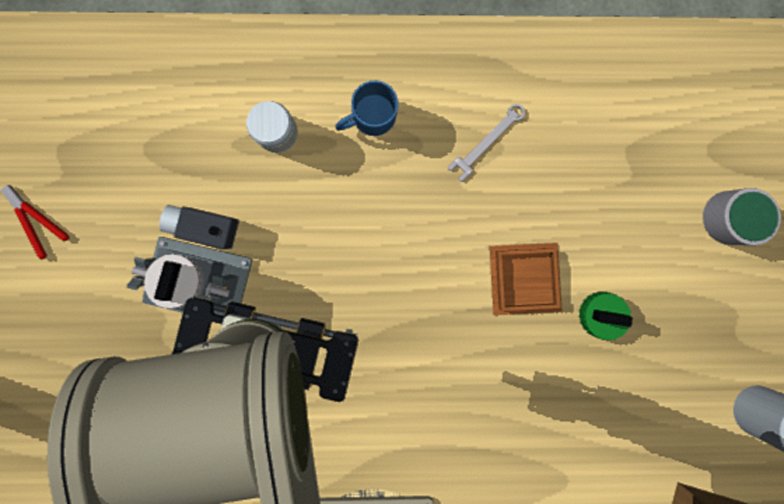

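View pics/s37.png

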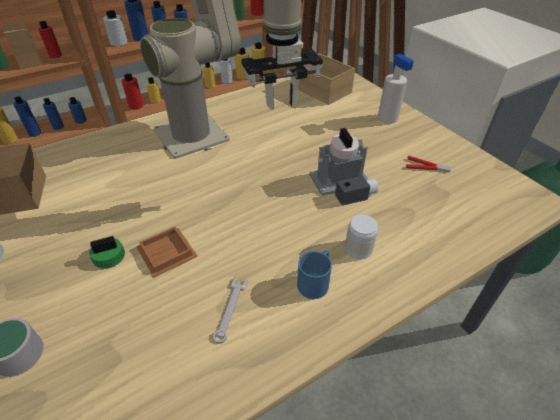

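Run:
```python
from plant import robot
print(robot.close_job())
```

```text
the job is handed in; nothing more can be done
None
```

The job is done and handed in at about 51 s of the 210 s allowed; no verdict was reported.

I opened the cap and stood it wing up on the bench. Then I put the four nuts that were there (two hexagonal, two square) into the barrel. I refitted the cap, turned it back 60° and let it spring up. I carried the barrel to the stand by its cap and lowered it into the slots.

**Cap lock:** the cap sprang back to within 0.3 mm of its locked height. It then carried the barrel at about 7.1 N; the cap, barrel and four nuts should weigh 6.9 N.

**Seating:** the pins bottomed with the tool at 168.6 mm, against 168.7 mm expected. After release the barrel hung upright in both slots.

**Bench:** the last pictures show no nut left on the bench or in the tray. The mug, tin and spanner look unmoved.

**Checks that were not clean:**
- **Hexagonal nuts:** on both, the jaws stopped at about 26.8 mm instead of 24 mm, but both were carried without slipping.
- **Last nut:** I could not see it through the barrel's mouth after I dropped it in. Its being inside rests on the weight and on the bench being clear.
- **Cap set-down:** the wrist read 27 N for a moment as the cap met the bench.
- **Camera agreement:** the top and wrist cameras disagreed by 2–3 mm in y, so I averaged them. They agreed within about 1 mm in x.

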